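# Load a power module into the safety test box and ease its sprung lid shut

### The job

Load the finned power module from the tray into the safety test box and shut the box for its test. Lift the module, which stands on edge, out of its bay, lay it flat on the bench with its fins up and let go of it, then take it again as it lies and lower it, without dropping it, into the cradle in the box, fins up and with its terminal strip toward the lid's hinge. Then bring the sprung lid over (it has a bar to hold it by) and ease it down against the pull of its spring until it is fully shut, never letting it swing or slam shut, and leave the other things where they are.

Things in the scene. Friction and masses are not known exactly. Their poses are not given: they have to be found in the camera images.
- module_mid (a point): Centre of the loose power module, a silver block (0.18 to 0.36 kg): x along its 60 mm width, y along its 100 mm length toward its black terminal strip, z along its 30 mm thickness, out of the face with nine long fins. It stands on a long edge in a tray bay, 60 mm tall: x up, fins toward the tray's -x, terminals to the tray's +y, lower edge 4 mm above the tray's underside.
- module_terminals (a point): Middle of the module's terminal-strip end, 50 mm from its centre along the module's y axis; the black strip itself stands out 6 mm further.
- tray: Fixed black tray, 155 (x) x 132 (y) x 28 mm high, walls and floor 4 mm; two cross walls make three bays 46 mm wide, centred at x = -50, 0 and +50 mm. Origin under its centre, on the blue bench mat (top 4.6 mm above the bare white bench). The module stands in any one of the bays; the other two hold a heat sink (22 mm high) and a block battery (18 mm high), lying flat.
- test_box: Fixed grey steel box on rubber feet, 160 (x) x 160 (y) x 65 mm high with 4 mm walls, open on top, its lid hinged on its +x side. Origin under its centre, on the bare white bench (z = 0); -x is its front, on the robot's side. Only the black cradle is inside it.
- cradle (a point): Where the module's centre belongs: in the box, 10 mm in front of its middle, 32 mm above the bench; axes as the box. The module lies with its length along x, terminal end to +x, underside 17 mm and box floor 9 mm above the bench. Four flared corner guides reaching 39 mm high leave 2 mm all round; the middle 70 mm of its long sides is free, with 46 mm to the box wall for fingers.
- lid_hinge (a point): Middle of the lid's hinge axis, 78 mm behind the box's middle, 67 mm above the bench; turns with the lid. The axis runs along the box's y axis.
- lid_bar (a point): Middle of the lid's bow handle: a round bar 12 mm thick, 78 mm long, parallel to the hinge and 205 mm from its axis; 41 mm of finger room between bar and lid edge. From the box's middle, at lid angle q, it lies at x = 78 - 205 cos(q), z = 67 + 205 sin(q) mm: about 265 mm high when open; when shut 47 mm in front of the box and 67 mm high.
- lid (a joint): Lid angle in rad: 0 shut (level), 1.83 fully open, leaning back, where it starts. An over-centre spring stay on its right side holds it open above about 1.57 and pulls it shut below. Bringing the bar over from open takes 1 to 2 N; then it must be held back, with up to about 3 N, down to the end, or the lid slams. The spring keeps it shut.
- heat_sink: Loose finned heat sink 40 x 40 x 22 mm in the tray, not to be moved. Origin under its centre.
- battery: Loose block battery 27 x 50 x 18 mm in the tray, not to be moved. Origin under its centre.
- bottle: Loose white dispenser bottle, 59 mm wide and 113 mm high, not to be moved. Origin under its centre.
- cutters: Loose side cutters, 43 x 109 x 12 mm, lying on the bench, not to be moved. Origin under its centre.

How it is judged:
By the outcome, as a careful person would: the job done as asked, in the order asked, and still so for the second after the job is handed in, with the robot touching nothing.
It also fails if it takes over 72 s, if anything falls off the work surface, if the arm or the gripper's body presses on something with over 40 N, if the wrist force passes 120 N, or if a joint passes its speed limit or range.

### The arm

A 6-joint arm with a two-finger parallel gripper is mounted at the origin on a cart in front of the work surface, level with it; the furniture and walls round the work are solid. World frame = base frame: x ahead of the robot, y to its left, z up, the work surface at z = 0. Lengths are in m, angles in degrees, forces in N, time in s.
With the tool pointing down it reaches from about 0.4 to 0.825 m from the base axis. Payload 7 kg.
Tool frame: the origin (TCP) lies at the very end of the fingers, on their centre line; the grasp point (between the pads) lies 19 mm behind it; x points along the fingers, z is the direction in which the jaws open and shut, and the axes are right-handed (so a half turn about x gives the same grasp; the last joint's range is limited). The gripper opens to 88 mm and grips with 3 to 60 N. Pads are 19 mm wide; open, the fingers measure 130 mm over their backs; the gripper's body (78 mm by 193 mm) begins 47 mm behind the grasp point.
Start: joints at [-49.727, 20.546, 0.682, 0, -70.136, -16.507], TCP at [0.272, -0.618, 0.227] pointing down, gripper open.
Joint ranges: [-176.03, 176.03], [-82.01, 121.73], [-58.28, 71.71], [-173.87, 95.51], [-174.79, -0.11], [-173.66, 173.66]. Speed limits (degrees/s): [136.94, 136.94, 172.46, 180, 180, 180].

### API

Orientations are given as [roll, pitch, yaw] about the fixed x, y, z axes, in that order (R = Rz(yaw) Ry(pitch) Rx(roll)).
In Python, from plant import sensors, cams, workorder gives the robot as it stands. The module is installed in compiled form; this text tells all that it offers.
- The arm moves only by the shell command python3 -m handwheel 'ROWS' [OPENING] [FORCE]. ROWS is JSON, one flat list of numbers, 4 for each row, row after row: the shift along the tool's x, y, z in cm, then the turn about the tool's x in degrees. A call has exactly 10 rows; each row is the pose to reach, as a shift and turn from the pose commanded when the call began, along the tool's axes at that moment; what a row does not reach only later rows make up. A row lasts 1/8 s, in which the tool goes at most 62.5 mm and 10.7 degrees, less where a joint would pass 70% of its speed; a pose out of reach is approached as far as the arm can. A call with a gripper value outside its range is refused whole. OPENING is the finger opening in cm, from 0 to 8.76, set as the call begins (- or left out, the last holds). The fingers move at their own pace and stop on an object; FORCE is the grip in N (left out, the last holds). Time passes only in rows, so rows that repeat a pose let the fingers close, or fill a call up. It gives the time, the measured TCP pose, the force and the opening at its end, in the units of the state.
- sensors.get_state(): the state, without advancing time (a new reading comes with each control period).
- cams.capture(name): name is "scene" or "top"; returns a dict with "image" (480x640x3 uint8, red, green, blue), "fov_y" (degrees; the focal length in pixels is half the picture's height over the tangent of half this angle, whatever the lens; pixels are square), "cx", "cy" (the principal point, pixels), "xyz" and "rotation" of the camera in the world. Camera axes: x right, y down, z forward; pixel columns grow to the right and rows downward; lengths in m; the calibration is good to about 2 mm. A picture is of the moment at which its call begins. There is no depth.
- workorder.close_job(): hands the job in, once; it reports no verdict.
The state is a dict: "time_s": time; "joints": joint angles; "qd": joint speeds; "joint_torque": joint torques, N m; "tcp_pos": TCP position; "eef_rot": TCP orientation; "contact_force": force on the tool from outside, world axes, zero at the start; "moment": the same for the moment, N m; "gripper_width": finger opening in m.
Only numpy, scipy, OpenCV 4.12 (cv2) and the standard library are available. Lean on these libraries where they do the work, as an engineer would, in place of code of your own. Each camera call takes 0.05 s, during which the arm holds its last target.

## Working session

There is one attempt and no reset: what is moved stays moved. The work goes in short steps, Python scripts to look and compute and a shell command to move; the robot and the scene stay as the last step left them, time stands still between calls to the robot, and variables do not carry over. Pictures are saved under pics/ and viewed, and the job is handed in when it is done.

```bash
mkdir -p pics; ls; python3 - <<'E'
from plant import sensors,cams
import cv2
s=sensors.get_state(); print(s)
for n in("scene","top"):
    c=cams.capture(n); cv2.imwrite(f"pics/{n}0.png",c["image"][:,:,::-1]); print({k:v for k,v in c.items() if k!="image"})
E
```

```text
pics
{'time_s': 0.0, 'joints': array([-4.97284256e+01,  2.05923514e+01,  6.34997305e-01, -1.88920437e-02,
       -7.01370556e+01, -1.65070055e+01]), 'qd': array([-0.08185479,  0.03941021,  0.05547023, -0.05273301, -0.01162234,
       -0.04062992]), 'joint_torque': array([-2.67394062e-04, -5.82719278e+01,  2.93058783e+01,  6.99735135e+00,
        6.84848113e-03, -1.91575682e-04]), 'tcp_pos': array([ 0.2717873 , -0.61733681,  0.22562551]), 'eef_rot': array([  5.85479491,  89.90393391, 119.61293022]), 'contact_force': array([ 0.17928913, -0.14737589,  0.79398554]), 'moment': array([-0.00375741,  0.01895684,  0.01287143]), 'gripper_width': 0.0873422598024142}
{'fov_y': 54.60104673133184, 'cx': 308.13546860535763, 'cy': 233.07703475844286, 'xyz': array([ 0.12914298, -0.89873332,  0.68851829]), 'rotation': array([-130.98037765,    0.88851135,  -31.70126857])}
{'fov_y': 46.048568059804715, 'cx': 322.01007003314334, 'cy': 240.4759113921151, 'xyz': array([ 0.38940298, -0.30332569,  1.3494844 ]), 'rotation': array([-176.0070249 ,    0.80857558,  -89.12850696])}
```

View pics/scene0.png

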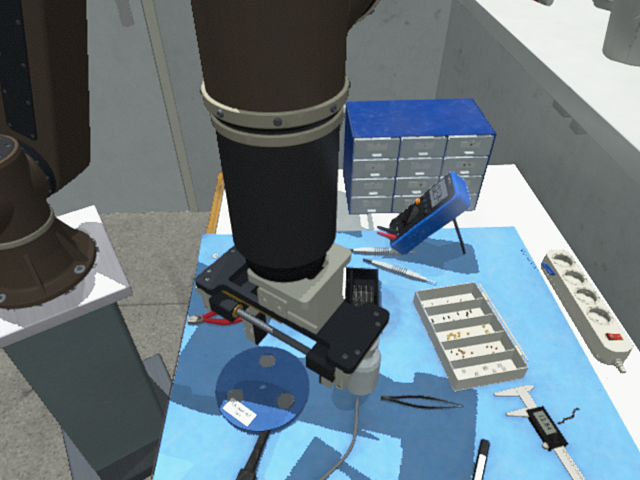

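View pics/top0.png

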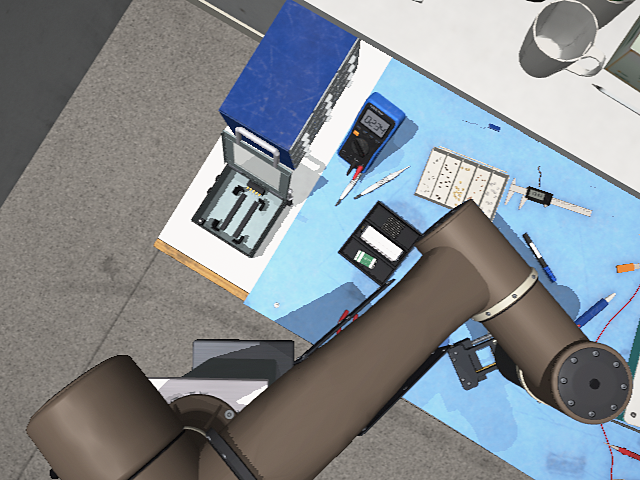

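```bash
cat > h.py <<'E'
import numpy as np, cv2
from scipy.spatial.transform import Rotation as R
def K(c):
    f=240/np.tan(np.radians(c["fov_y"])/2); return f
def rot(c): return R.from_euler("xyz",c["rotation"],degrees=True).as_matrix()
def ray(c,u,v):
    f=K(c); d=rot(c)@np.array([(u-c["cx"])/f,(v-c["cy"])/f,1]); return np.array(c["xyz"]),d
def plane(c,u,v,z):
    o,d=ray(c,u,v); return o+d*(z-o[2])/d[2]
def proj(c,p):
    q=rot(c).T@(np.asarray(p)-c["xyz"]); f=K(c); return np.array([c["cx"]+f*q[0]/q[2],c["cy"]+f*q[1]/q[2]])
def crop(c,x0,y0,x1,y1,k,name):
    im=c["image"][y0:y1,x0:x1,::-1]; cv2.imwrite(name,cv2.resize(im,None,fx=k,fy=k,interpolation=cv2.INTER_CUBIC))
E
python3 - <<'E'
from plant import sensors,cams
from h import *
c=cams.capture("top")
crop(c,150,110,430,310,2.8,"pics/crop0.png")
for p in [(383,243),(240,210)]: print(plane(c,*p,0.0))
E
```

```text
[ 0.47933578 -0.42878194  0.        ]
[ 0.55410586 -0.08411416  0.        ]
```

View pics/crop0.png

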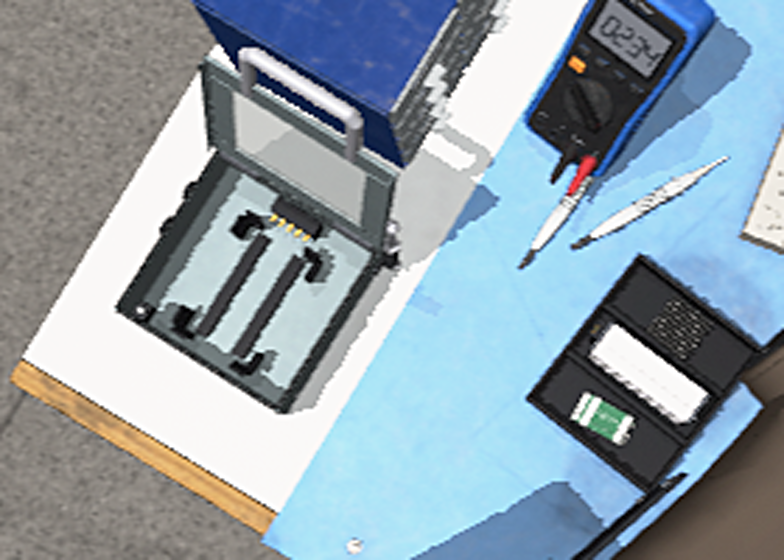

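```bash
python3 - <<'E'
from plant import sensors,cams
from h import *
c=cams.capture("top")
im=c["image"].astype(int)
m=((im.min(2)>190)).astype(np.uint8)
m[:215]=0;m[262:]=0;m[:,:355]=0;m[:,410:]=0
n,l,st,ce=cv2.connectedComponentsWithStats(m); print(st,ce)
i=1+np.argmax(st[1:,4])
r=cv2.minAreaRect(np.argwhere(l==i)[:,::-1].astype(np.float32)); b=cv2.boxPoints(r); print(r)
P=np.array([plane(c,*p,0.0686) for p in b]);print(P)
print([np.linalg.norm(P[k]-P[(k+1)%4]) for k in range(4)],P.mean(0))
# tray corners at z=.0326
for p in [(642,255),(527,397),(655,492)]:
    print(plane(c,150+p[0]/2.8,110+p[1]/2.8,.0326))
s=sensors.get_state()
print(R.from_euler("xyz",s["eef_rot"],degrees=True).as_matrix().round(3))
crop(c,340,190,430,290,6,"pics/tray0.png")
E
```

```text
[[     0      0    640    480 306553]
 [   362    226     40     35    583]
 [   355    251     10     11     54]
 [   372    259      4      3     10]] [[319.37385705 239.48957277]
 [381.23499142 243.12178388]
 [359.09259259 255.7962963 ]
 [373.5        260.        ]]
((380.8800048828125, 243.6600341796875), (41.400001525878906, 15.200000762939453), 36.869895935058594)
[[ 0.486946   -0.36957071  0.0686    ]
 [ 0.51498594 -0.39001047  0.0686    ]
 [ 0.45947854 -0.46552721  0.0686    ]
 [ 0.43161791 -0.44507099  0.0686    ]]
[np.float64(0.03469901731970243), np.float64(0.09372219627730441), np.float64(0.03456402458094828), np.float64(0.09360283620875894)] [ 0.4732571  -0.41754484  0.0686    ]
[ 0.57560325 -0.41629248  0.0326    ]
[ 0.45512696 -0.32155965  0.0326    ]
[ 0.3778373  -0.42866849  0.0326    ]
[[-0.001 -0.915 -0.403]
 [ 0.001 -0.403  0.915]
 [-1.     0.     0.001]]
```

View pics/tray0.png

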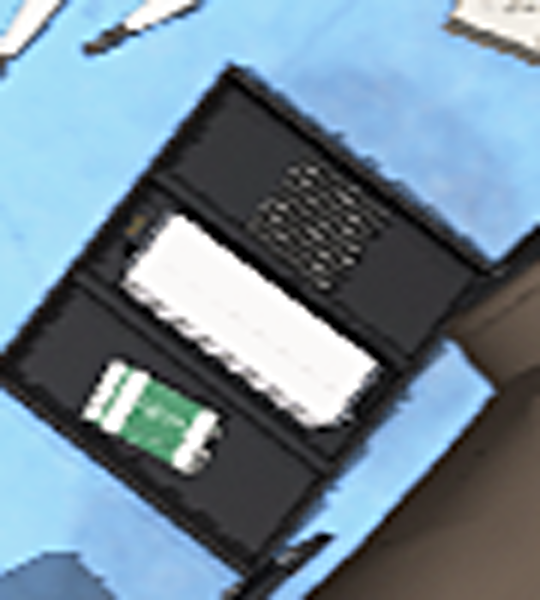

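```bash
python3 - <<'E'
from plant import sensors,cams
from h import *
c=cams.capture("top")
P=np.array([plane(c,340+p[0]/6,190+p[1]/6,.0326) for p in [(232,65),(5,378),(245,565),(492,275)]])
print(P)
for k in range(4):
    d=P[(k+1)%4]-P[k]; print(np.linalg.norm(d),np.degrees(np.arctan2(d[1],d[0])))
print(P.mean(0))
# module top corners read off
M=np.array([plane(c,340+p[0]/6,190+p[1]/6,.0686) for p in [(178,213),(125,283),(322,427),(385,370)]])
print(M,M.mean(0))
for k in range(4):
    d=M[(k+1)%4]-M[k]; print(np.linalg.norm(d),np.degrees(np.arctan2(d[1],d[0])))
E
```

```text
[[ 0.5761467  -0.41483772  0.0326    ]
 [ 0.45237993 -0.32770496  0.0326    ]
 [ 0.38130909 -0.42146601  0.0326    ]
 [ 0.4952185  -0.51647988  0.0326    ]]
0.15136160251210398 144.85415867715204
0.11765287526727236 -127.16211134254145
0.14833405034077068 -39.83208851712766
0.12992498920133685 51.4729495426267
[ 0.47626355 -0.42012214  0.0326    ]
[[ 0.51423383 -0.39180563  0.0686    ]
 [ 0.48733    -0.37200391  0.0686    ]
 [ 0.43389263 -0.44683424  0.0686    ]
 [ 0.45576792 -0.47044745  0.0686    ]] [ 0.47280609 -0.42027281  0.0686    ]
0.0334054514405144 143.6462422530552
0.09195178616736434 -125.53115640336445
0.03218868891200487 -47.18795923123535
0.09799387031185101 53.371202534235046
```

```bash
python3 -m handwheel '[-2,-1,0,0, -4,-4,1,-3, -6,-7,2.5,-7, -7,-10,4,-11, -7,-13.5,5.5,-15, -7,-17,7,-19, -7,-20.5,8,-23, -7,-23.5,9,-26, -7,-25.7,9.8,-28, -7,-26.5,10,-29.2]' 8.76 20; python3 - <<'E'
from plant import sensors,cams
from h import *
for n in("scene","top"):
    c=cams.capture(n); cv2.imwrite(f"pics/{n}1.png",c["image"][:,:,::-1])
E
```

```text
time_s: 1.5
tcp_pos: [0.475, -0.4186, 0.2965]
eef_rot: [-2.2, 90.0, 140.9]
contact_force: [-0.8, -0.4, 0.6]
gripper_width: 0.0878
```

View pics/scene1.png

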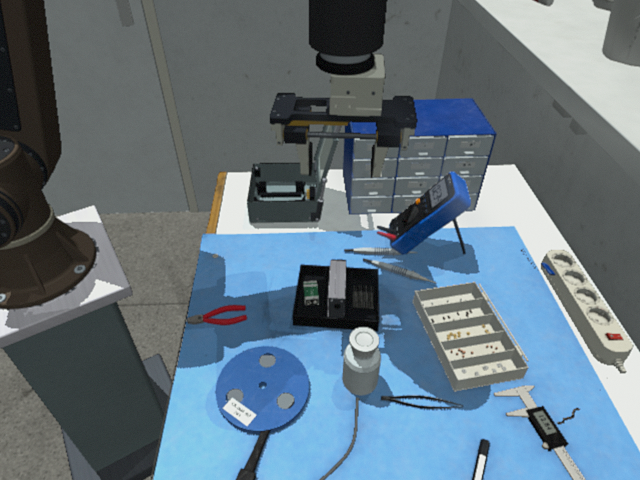

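View pics/top1.png

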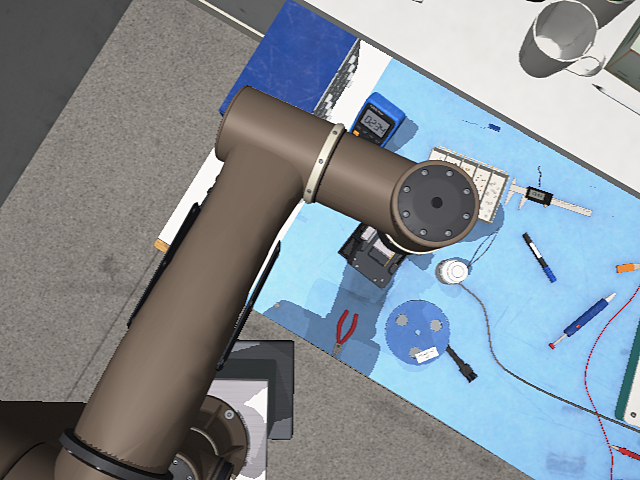

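```bash
python3 - <<'E'
from plant import sensors,cams
from h import *
c=cams.capture("scene"); t=cams.capture("top")
crop(c,280,240,400,350,6,"pics/tray1.png")
b=plane(t,456,268,.117); print("bottle",b)
a=np.radians(-37); ex=np.array([np.cos(a),np.sin(a)]); ey=np.array([-ex[1],ex[0]])
d=b[:2]-np.array([.474,-.4185]); print("in tray frame",d@ex,d@ey)
for p in [(345,312),(353,315),(335,352),(245,305),(280,245)]: print(p,plane(t,*p,.0046))
for n,e in [("scene",c)]:
  for z in (.0686,.0046+.004): print(proj(e,[.474,-.4185,z]))
E
```

```text
bottle [ 0.4193565 -0.5767282  0.117    ]
in tray frame 0.05158386771326152 -0.15925194136529058
(345, 312) [ 0.31420424 -0.3398739   0.0046    ]
(353, 315) [ 0.30746075 -0.35886059  0.0046    ]
(335, 352) [ 0.22026267 -0.31750371  0.0046    ]
(245, 305) [ 0.32691299 -0.1025006   0.0046    ]
(280, 245) [ 0.47073154 -0.18273725  0.0046    ]
[335.80160773 277.13643491]
[335.06525611 298.83425166]
```

View pics/tray1.png

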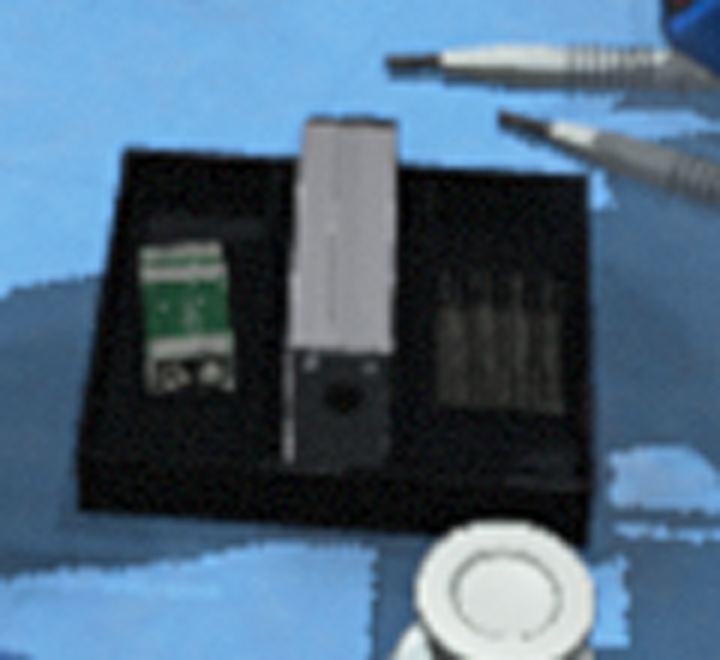

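```bash
python3 - <<'E'
from plant import sensors,cams
from h import *
c=cams.capture("scene")
for z,pts in ((.0686,[(305,119),(397,122),(390,353),(288,350)]),(.0326,[(123,150),(590,178),(588,490),(80,460)])):
    M=np.array([plane(c,280+p[0]/6,240+p[1]/6,z) for p in pts])
    print(M,M.mean(0))
    for k in range(4):
        d=M[(k+1)%4]-M[k]; print(np.linalg.norm(d),np.degrees(np.arctan2(d[1],d[0])))
s=sensors.get_state(); print(R.from_euler("xyz",s["eef_rot"],degrees=True).as_matrix().round(3), s["tcp_pos"],s["joints"])
E
```

```text
[[ 0.49155764 -0.37595363  0.0686    ]
 [ 0.51533645 -0.39278187  0.0686    ]
 [ 0.45818652 -0.47017952  0.0686    ]
 [ 0.4337995  -0.45330046  0.0686    ]] [ 0.47472003 -0.42305387  0.0686    ]
0.02913110529469507 -35.286999880510685
0.0962107671703015 -126.44192350612258
0.029658551561994446 145.31160660017153
0.09653255712542028 53.24974642714139
[[ 0.45348624 -0.32526208  0.0326    ]
 [ 0.57581826 -0.41886221  0.0326    ]
 [ 0.49586622 -0.51954331  0.0326    ]
 [ 0.37564149 -0.43003531  0.0326    ]] [ 0.47520305 -0.42342573  0.0326    ]
0.1540328113272805 -37.42075743991754
0.1285652054845309 -128.45349997295372
0.14988552125775953 143.33210474075847
0.13052676075324265 53.38826841627745
[[-0.    -0.603 -0.798]
 [-0.    -0.798  0.603]
 [-1.     0.     0.   ]] [ 0.47365647 -0.41999092  0.29656622] [-2.39219256e+01  1.46408271e+01  1.38749092e+00  7.72003418e-03
 -7.67537171e+01 -1.31833528e+01]
```

```bash
python3 -m handwheel '[2,0.05,0,0, 5,0.1,0,0, 8.5,0.1,0,0, 12,0.1,0,0, 15.5,0.1,0,0, 18.5,0.1,0,0, 21,0.1,0,0, 23.3,0.1,0,0, 25,0.1,0,0, 25.7,0.1,0,0]'; python3 - <<'E'
from plant import sensors,cams
from h import *
c=cams.capture("scene"); crop(c,240,200,420,340,4,"pics/g1.png")
print(sensors.get_state()["tcp_pos"])
E
```

```text
time_s: 3.0
tcp_pos: [0.4729, -0.4205, 0.0386]
eef_rot: [13.2, 89.9, 156.1]
contact_force: [-0.2, 0.5, -0.5]
gripper_width: 0.0874
[ 0.4729464  -0.42029997  0.03830867]
```

View pics/g1.png

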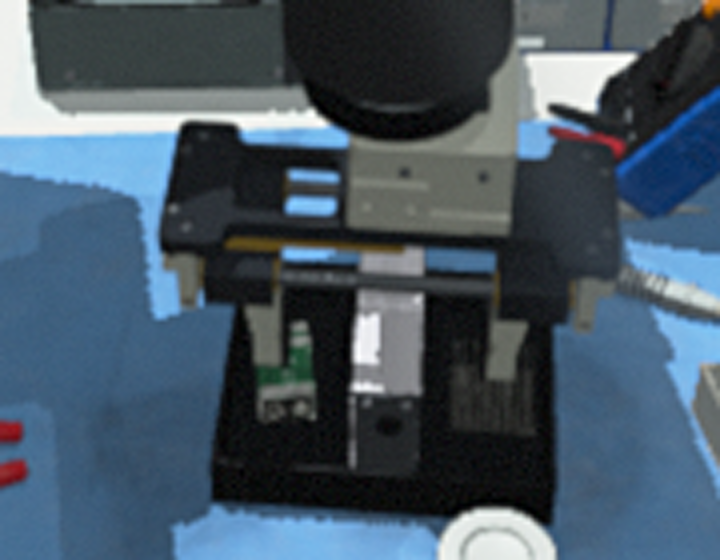

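```bash
python3 -m handwheel '[0,0,0,0, 0,0,0,0, 0,0,0,0, 0,0,0,0, 0,0,0,0, 0,0,0,0, 0,0,0,0, 0,0,0,0, 0,0,0,0, 0,0,0,0]' 2 20; python3 - <<'E'
from plant import sensors,cams
s=sensors.get_state();print(s["gripper_width"],s["contact_force"],s["tcp_pos"])
E
```

```text
time_s: 4.3
tcp_pos: [0.474, -0.4204, 0.0397]
eef_rot: [-176.9, 90.0, -34.0]
contact_force: [1.4, -1.2, 1.0]
gripper_width: 0.0297
0.029729029538415375 [ 1.38425632 -1.1986923   0.95137023] [ 0.47398531 -0.42042138  0.03972129]
```

```bash
python3 -m handwheel '[-1,0,0,0, -3.5,0,0,0, -6.5,0,0,0, -8,-0.5,1,0, -8,-1.8,3.2,0, -8,-3.6,6.2,0, -8,-5.6,9.6,0, -8,-7.5,13,0, -8,-9,15.5,0, -8,-9.9,16.9,0]'; python3 - <<'E'
from plant import sensors,cams
from h import *
s=sensors.get_state();print(s["gripper_width"],s["contact_force"],s["tcp_pos"])
c=cams.capture("scene"); cv2.imwrite("pics/s2.png",c["image"][:,:,::-1])
c=cams.capture("top"); cv2.imwrite("pics/t2.png",c["image"][:,:,::-1])
E
```

```text
time_s: 5.55
tcp_pos: [0.3966, -0.2379, 0.1194]
eef_rot: [0.5, 89.9, 143.5]
contact_force: [0.2, 0.1, -2.8]
gripper_width: 0.0295
0.0294508375147763 [ 0.23273413  0.14453354 -2.75014664] [ 0.39662924 -0.23785266  0.11937052]
```

View pics/s2.png

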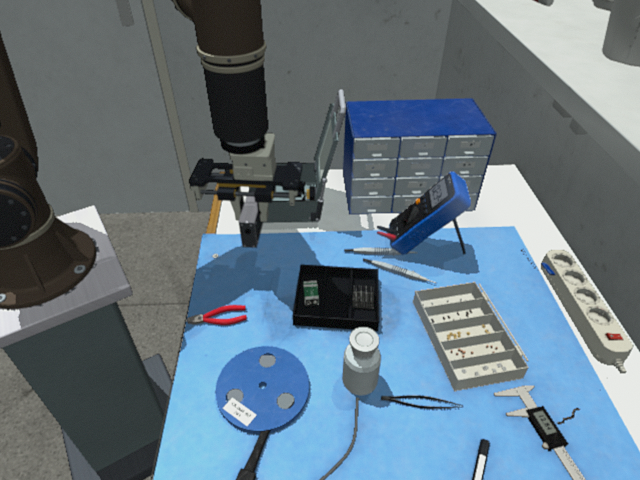

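View pics/t2.png

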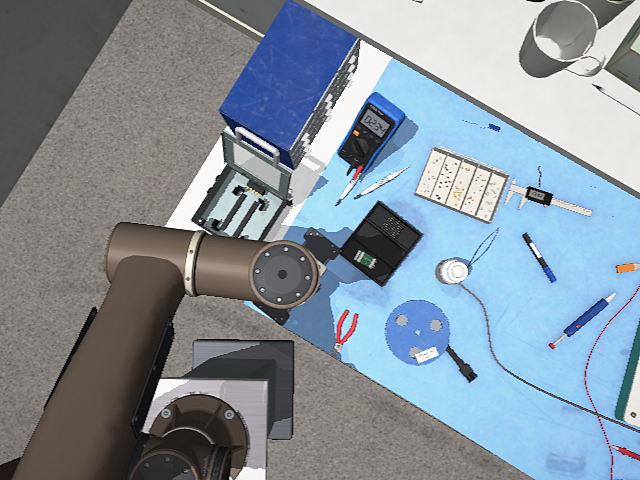

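```bash
python3 -m handwheel '[1,0,0,0, 2.5,0,0,0, 4.2,0,0,0, 5.7,0,0,0, 6.8,0,0,0, 7.5,0,0,0, 7.9,0,0,0, 8.1,0,0,0, 8.2,0,0,0, 8.2,0,0,0]'; python3 - <<'E'
from plant import sensors,cams
from h import *
s=sensors.get_state();print(s["gripper_width"],s["contact_force"],s["tcp_pos"],s["eef_rot"])
c=cams.capture("scene"); crop(c,180,140,330,265,5,"pics/s3.png")
E
```

```text
time_s: 6.9
tcp_pos: [0.3985, -0.2394, 0.0378]
eef_rot: [-153.1, 90.0, -10.1]
contact_force: [-0.3, 0.5, -3.0]
gripper_width: 0.0294
0.029376737570123768 [-0.25091158  0.50409539 -3.00638223] [ 0.39852454 -0.23940151  0.03780669] [-153.08604475   89.96932649  -10.11123192]
```

View pics/s3.png

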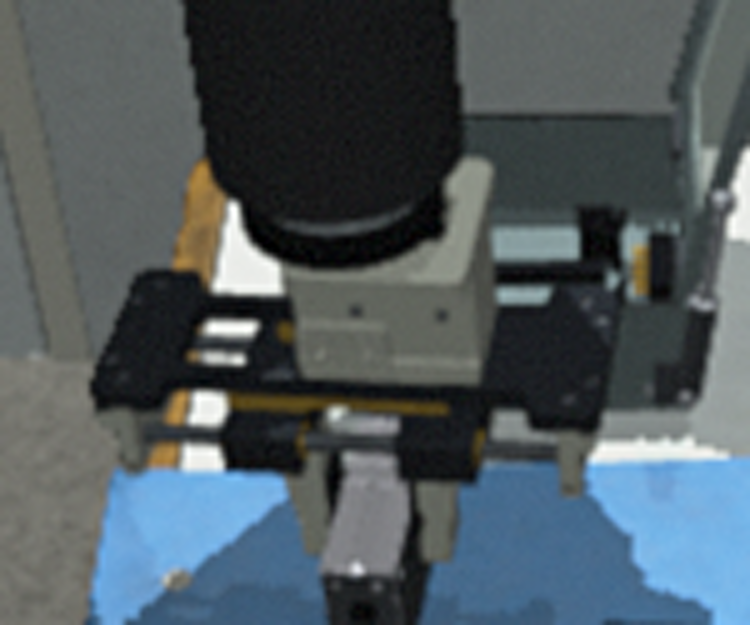

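```bash
python3 -m handwheel '[0.05,0,0,0, 0.05,0,0,0, 0.1,0,0,0, 0.1,0,0,0, 0.15,0,0,0, 0.15,0,0,0, 0.2,0,0,0, 0.2,0,0,0, 0.2,0,0,0, 0.2,0,0,0]'; python3 - <<'E'
from plant import sensors,cams
for i in range(3):
    cams.capture("top"); s=sensors.get_state();print(s["gripper_width"],s["contact_force"],s["tcp_pos"])
E
```

```text
time_s: 8.2
tcp_pos: [0.3984, -0.2394, 0.0356]
eef_rot: [-163.6, 90.0, -20.6]
contact_force: [-0.9, 0.2, 0.7]
gripper_width: 0.0296
0.029669786552227278 [0.4848614  0.89829947 0.59103685] [ 0.3984074  -0.23943005  0.0356506 ]
0.028936940003394813 [-0.43276085  0.37429647 -0.15827152] [ 0.39839645 -0.23942526  0.03564303]
0.02956786614556004 [-0.65396865  0.62518514  0.98712797] [ 0.39839346 -0.23943324  0.03563855]
```

```bash
python3 -m handwheel '[0,0,0,0, 0,0,0,0, 0,0,0,0, 0,0,0,0, -0.2,0,0,0, -0.5,0,0,0, -0.8,0,0,0, -1,0,0,0, -1.1,0,0,0, -1.1,0,0,0]' 4.2; python3 -m handwheel '[0,0,-0.2,0, 0,0,-0.4,0, 0,0,-0.6,0, 0,0,-0.8,0, 0,0,-1,0, 0,0,-1.1,0, 0,0,-1.2,0, 0,0,-1.3,0, 0,0,-1.4,0, 0,0,-1.4,0]'; python3 - <<'E'
from plant import sensors,cams
from h import *
s=sensors.get_state();print(s["gripper_width"],s["contact_force"],s["tcp_pos"],s["eef_rot"])
c=cams.capture("scene"); crop(c,180,140,330,265,5,"pics/s4.png")
E
```

```text
time_s: 9.6
tcp_pos: [0.3983, -0.2394, 0.0466]
eef_rot: [-137.8, 90.0, 5.2]
contact_force: [0.1, 0.1, -0.1]
gripper_width: 0.0424
time_s: 10.85
tcp_pos: [0.4097, -0.2479, 0.0466]
eef_rot: [-155.6, 90.0, -12.6]
contact_force: [-1.3, -0.1, 0.9]
gripper_width: 0.0422
0.042211108652075155 [-1.27777876 -0.09706997  0.86763097] [ 0.40972005 -0.24790355  0.04659087] [-155.56538774   89.98362741  -12.59922423]
```

View pics/s4.png

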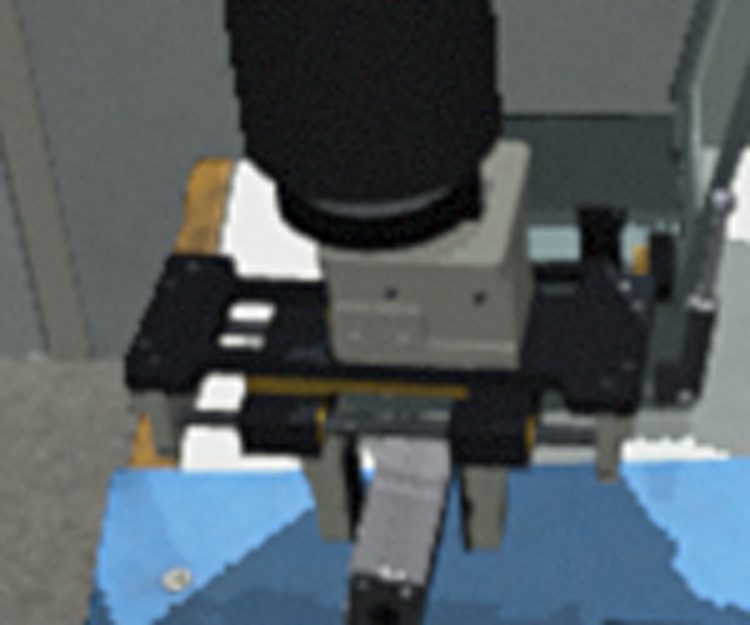

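```bash
python3 -m handwheel '[0,0,-0.1,0, 0,0,-0.2,0, 0,0,-0.3,0, 0,0,-0.4,0, 0,0,-0.5,0, 0,0,-0.6,0, 0,0,-0.7,0, 0,0,-0.8,0, 0,0,-0.9,0, 0,0,-1,0]'; python3 - <<'E'
from plant import sensors,cams
from h import *
s=sensors.get_state();print(s["gripper_width"],s["contact_force"],s["tcp_pos"],s["eef_rot"])
c=cams.capture("scene"); crop(c,190,180,310,280,6,"pics/s5.png")
E
```

```text
time_s: 12.15
tcp_pos: [0.4176, -0.2539, 0.0465]
eef_rot: [-168.3, 90.0, -25.3]
contact_force: [0.5, -0.5, -0.1]
gripper_width: 0.0421
0.0421322769884079 [ 0.46594881 -0.52199249 -0.0767071 ] [ 0.41762588 -0.25392416  0.04654981] [-168.30237619   89.99318032  -25.3327268 ]
```

View pics/s5.png

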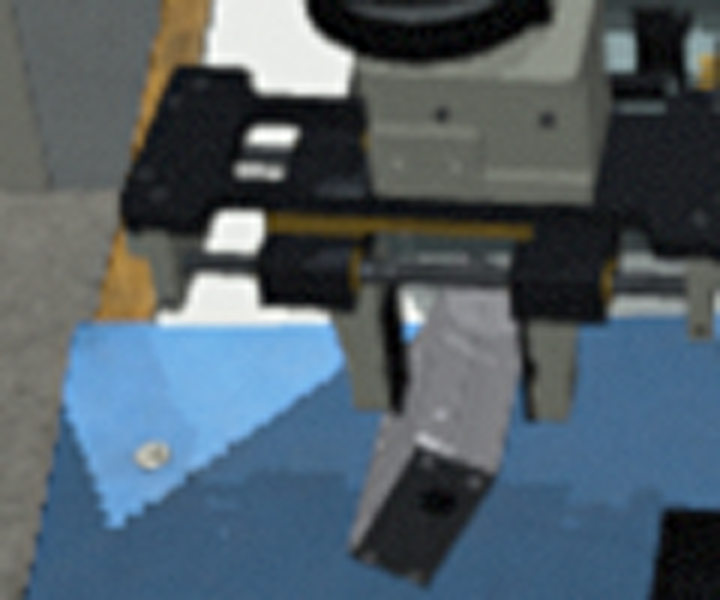

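```bash
python3 -m handwheel '[0,0,-0.1,0, 0,0,-0.1,0, 0,0,-0.2,0, 0,0,-0.2,0, 0,0,-0.3,0, 0,0,-0.3,0, 0,0,-0.3,0, 0.1,0,-0.3,0, 0.2,0,-0.3,0, 0.2,0,-0.3,0]'; python3 - <<'E'
from plant import sensors,cams
from h import *
s=sensors.get_state();print(s["gripper_width"],s["contact_force"],s["tcp_pos"],s["eef_rot"])
c=cams.capture("scene"); crop(c,190,180,310,280,6,"pics/s6.png")
E
```

```text
time_s: 13.45
tcp_pos: [0.4199, -0.2557, 0.0445]
eef_rot: [96.4, 90.0, -120.7]
contact_force: [0.1, -1.0, 0.2]
gripper_width: 0.0424
0.042395410205708264 [ 0.11587348 -1.04108786  0.23126022] [ 0.4199258  -0.25567779  0.04450966] [  96.37856128   89.99901233 -120.65571347]
```

View pics/s6.png

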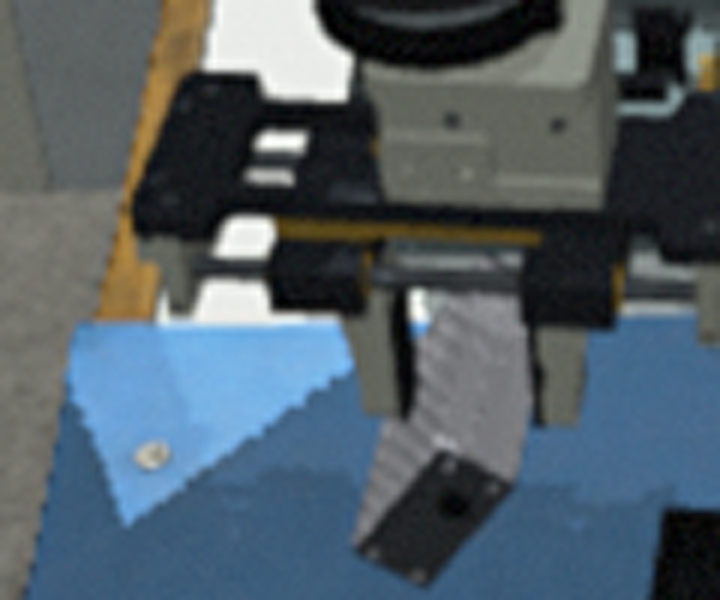

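```bash
python3 -m handwheel '[0,0,0.1,0, 0,0,0.2,0, 0,0,0.3,0, 0,0,0.4,0, 0,0,0.4,0, 0,0,0.4,0, 0,0,0.4,0, 0,0,0.4,0, 0,0,0.4,0, 0,0,0.4,0]' 5.8;python3 -m handwheel '[0,0,0.1,0, 0,0,0.2,0, 0,0,0.3,0, 0,0,0.4,0, 0,0,0.4,0, 0,0,0.4,0, 0,0,0.4,0, 0,0,0.4,0, 0,0,0.4,0, 0,0,0.4,0]' 7.4; python3 - <<'E'
from plant import sensors,cams
from h import *
s=sensors.get_state();print(s["gripper_width"],s["contact_force"],s["tcp_pos"],s["eef_rot"])
c=cams.capture("scene"); crop(c,190,180,310,280,6,"pics/s7.png")
E
```

```text
time_s: 14.75
tcp_pos: [0.4168, -0.2533, 0.0446]
eef_rot: [-161.1, 90.0, -18.1]
contact_force: [0.8, -0.5, -0.0]
gripper_width: 0.0582
time_s: 16.0
tcp_pos: [0.4136, -0.2509, 0.0446]
eef_rot: [176.6, 90.0, -40.4]
contact_force: [0.1, -0.3, 0.6]
gripper_width: 0.0742
0.07415903245724183 [ 0.09768603 -0.32401401  0.55986578] [ 0.41356928 -0.25088658  0.04457118] [176.60956441  89.99522674 -40.42039882]
```

View pics/s7.png

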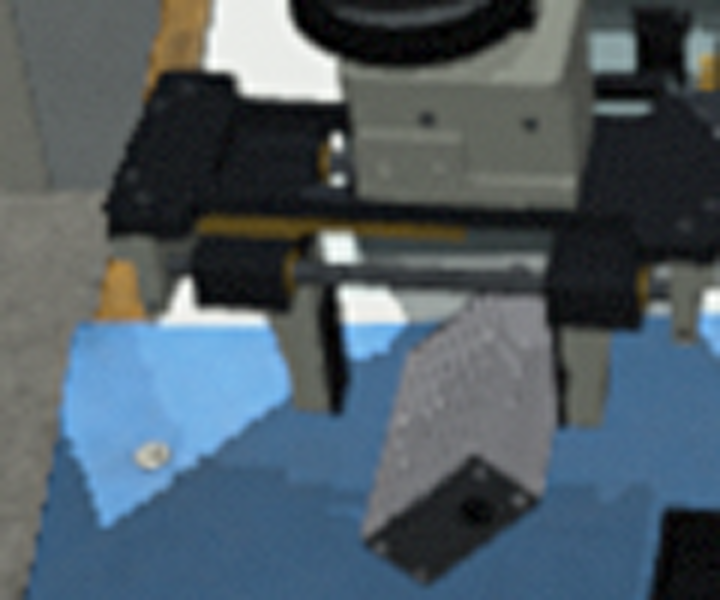

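```bash
python3 -m handwheel '[0.3,0,0,0, 0.7,0,-0.1,0, 1.1,0,-0.2,0, 1.5,0,-0.3,0, 1.9,0,-0.4,0, 2.3,0,-0.5,0, 2.6,0,-0.6,0, 2.9,0,-0.7,0, 3.1,0,-0.8,0, 3.2,0,-0.9,0]'; python3 - <<'E'
from plant import sensors,cams
from h import *
s=sensors.get_state();print(s["gripper_width"],s["contact_force"],s["tcp_pos"],s["eef_rot"])
c=cams.capture("scene"); crop(c,190,180,310,280,6,"pics/s8.png")
E
```

```text
time_s: 17.3
tcp_pos: [0.4203, -0.2562, 0.0124]
eef_rot: [21.1, 90.0, 164.0]
contact_force: [0.4, -0.0, -1.1]
gripper_width: 0.0739
0.07394729490015532 [ 0.4040546  -0.04413625 -1.08058826] [ 0.42034082 -0.256201    0.012365  ] [ 21.0692335   89.95542032 164.02921379]
```

View pics/s8.png

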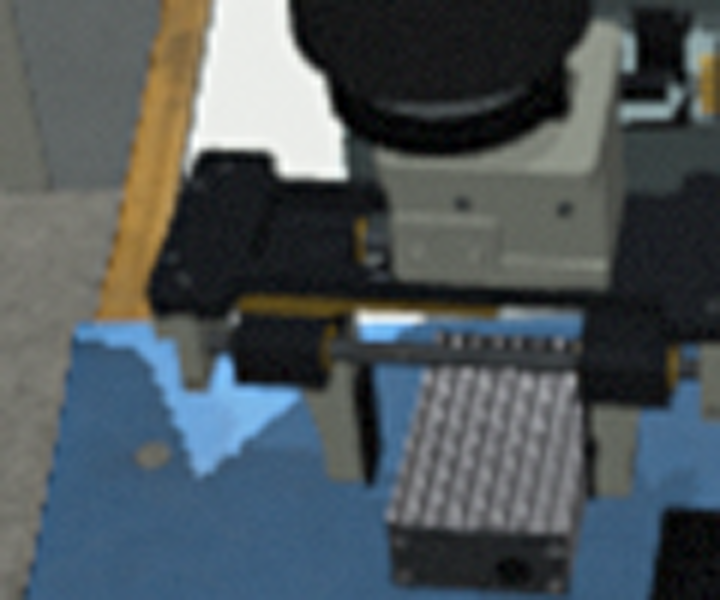

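```bash
python3 -m handwheel '[0.1,0,-0.1,0, 0.2,0,-0.2,0, 0.3,0,-0.3,0, 0.4,0,-0.4,0, 0.4,0,-0.5,0, 0.4,0,-0.6,0, 0.4,0,-0.7,0, 0.4,0,-0.7,0, 0.4,0,-0.7,0, 0.4,0,-0.7,0]'; python3 - <<'E'
from plant import sensors,cams
from h import *
s=sensors.get_state();print(s["gripper_width"],s["contact_force"],s["tcp_pos"],s["eef_rot"])
c=cams.capture("scene"); crop(c,190,180,310,280,6,"pics/s9.png")
E
```

```text
time_s: 18.6
tcp_pos: [0.4263, -0.2605, 0.0086]
eef_rot: [-145.3, 90.0, -2.3]
contact_force: [-0.3, 0.6, 0.3]
gripper_width: 0.0743
0.0742729906457397 [-0.27462504  0.59241444  0.27142489] [ 0.42627414 -0.26047524  0.00856973] [-145.26839275   89.99748289   -2.30021289]
```

View pics/s9.png

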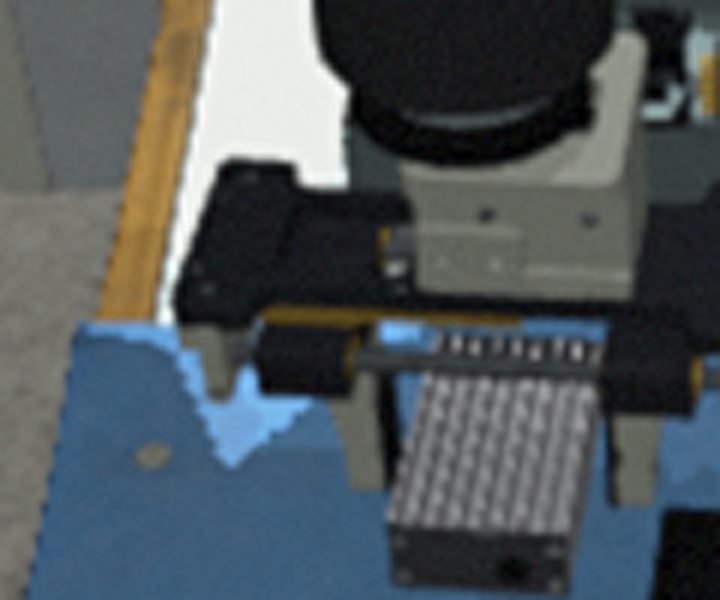

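```bash
python3 -m handwheel '[-0.8,0,0,0, -2,0,0,0, -3.5,0,0,0, -5.5,0,0,0, -7.5,0,0,0, -9.5,0,0,0, -11,0,0,0, -12,0,0,0, -12.5,0,0,0, -12.5,0,0,0]' 8.76; python3 - <<'E'
from plant import sensors,cams
from h import *
s=sensors.get_state();print(s["gripper_width"],s["contact_force"],s["tcp_pos"],s["eef_rot"])
c=cams.capture("scene"); crop(c,190,180,310,280,6,"pics/s10.png"); np.save("scene10.npy",c["image"])
crop(c,200,60,520,300,2.5,"pics/s10b.png")
c=cams.capture("top"); crop(c,140,90,400,290,3,"pics/t10.png")
E
```

```text
time_s: 19.9
tcp_pos: [0.4262, -0.2605, 0.1335]
eef_rot: [-12.9, 90.0, 130.0]
contact_force: [-0.4, 0.2, -0.0]
gripper_width: 0.0877
0.08771833646916677 [-0.37018371  0.22047537 -0.01837337] [ 0.42623338 -0.26045411  0.13350679] [-12.94728463  89.99329978 130.01613471]
```

View pics/s10.png

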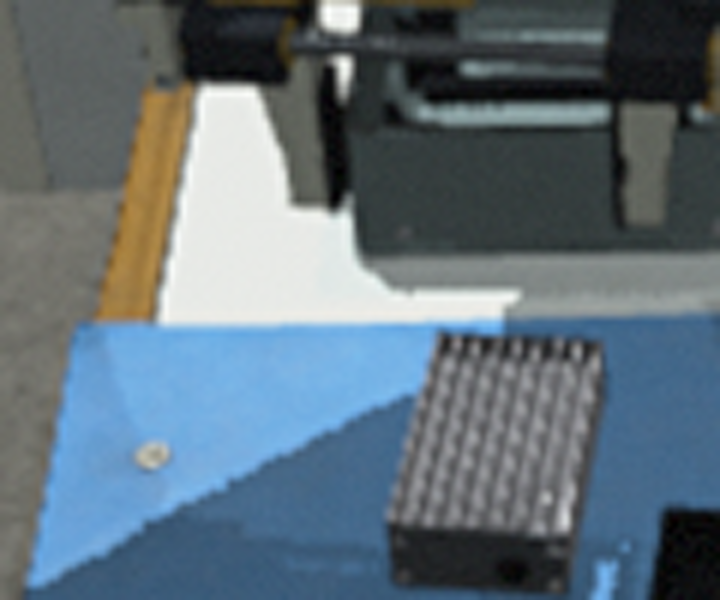

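View pics/s10b.png

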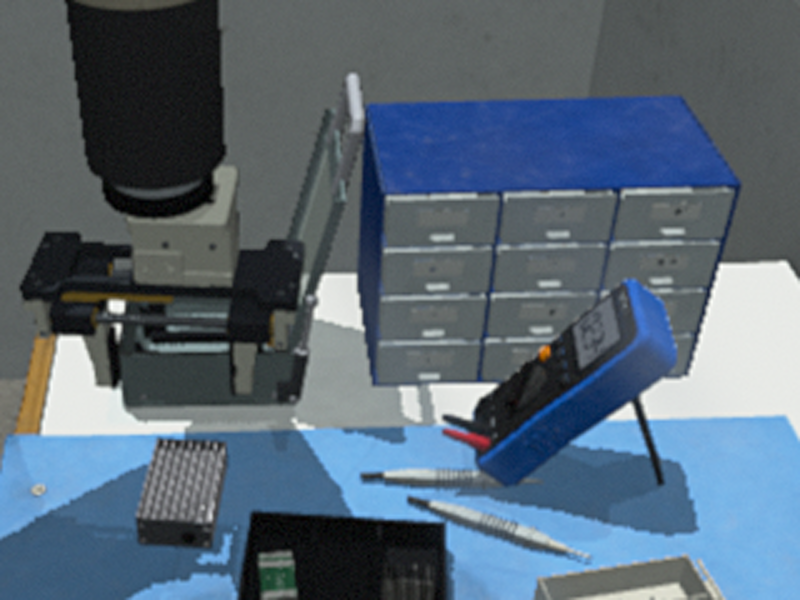

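View pics/t10.png

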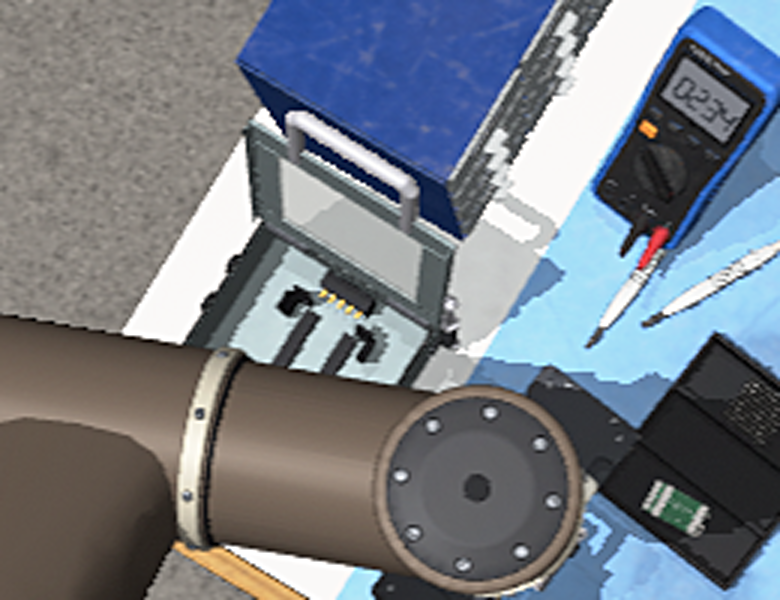

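```bash
python3 - <<'E'
from plant import sensors,cams
from h import *
c=cams.capture("scene"); t=cams.capture("top")
def tri(a,b):
    o1,d1=ray(c,*a);o2,d2=ray(t,*b); d1/=np.linalg.norm(d1);d2/=np.linalg.norm(d2)
    A=np.stack([d1,-d2],1); k=np.linalg.lstsq(A,o2-o1,rcond=None)[0]
    p,q=o1+k[0]*d1,o2+k[1]*d2; return (p+q)/2,np.linalg.norm(p-q)
S=lambda x,y:(200+x/2.5,60+y/2.5); T=lambda x,y:(140+x/3,90+y/3)
print("cab",tri(S(385,192),T(458,182)),tri(S(367,107),T(240,65)))
M=np.array([plane(c,190+x/6,180+y/6,.0346) for x,y in[(390,520),(572,528),(605,342),(440,337)]])
print(M.round(4),M.mean(0))
for k in range(4):
    d=M[(k+1)%4]-M[k]; print(np.linalg.norm(d).round(4),np.degrees(np.arctan2(d[1],d[0])))
B=np.array([plane(c,190+x/6,180+y/6,.0046) for x,y in[(392,583),(567,592)]]); print(B.round(4))
cv2.imwrite("pics/barc.png",cv2.resize(c["image"][80:190,310:370,::-1],None,fx=5,fy=5,interpolation=cv2.INTER_CUBIC))
cv2.imwrite("pics/bart.png",cv2.resize(t["image"][110:220,190:310,::-1],None,fx=5,fy=5,interpolation=cv2.INTER_CUBIC))
E
```

```text
cab (array([ 0.6505229 , -0.22243058,  0.21104244]), np.float64(0.003107888456101919)) (array([ 0.73562739, -0.07126779,  0.20284733]), np.float64(0.003853472731295285))
[[ 0.3739 -0.2823  0.0346]
 [ 0.4229 -0.318   0.0346]
 [ 0.4785 -0.2438  0.0346]
 [ 0.4304 -0.2097  0.0346]] [ 0.42644686 -0.26348127  0.0346    ]
0.0606 -36.09508939708016
0.0927 53.17757722227492
0.0589 144.68194618646774
0.092 -127.8808720386622
[[ 0.3722 -0.2813  0.0046]
 [ 0.42   -0.3168  0.0046]]
```

View pics/bart.png

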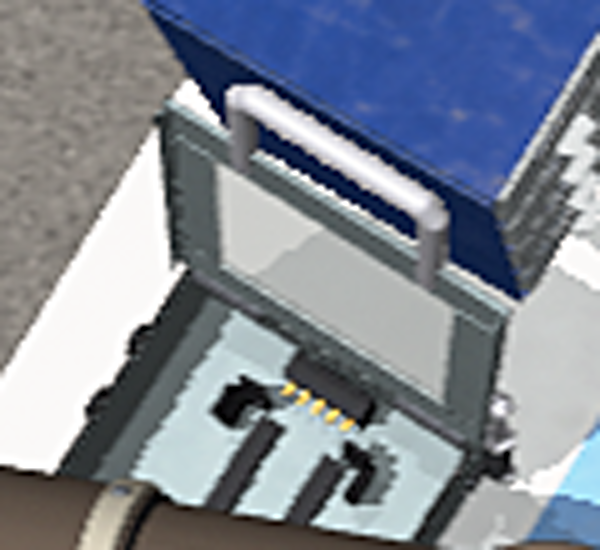

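View pics/barc.png

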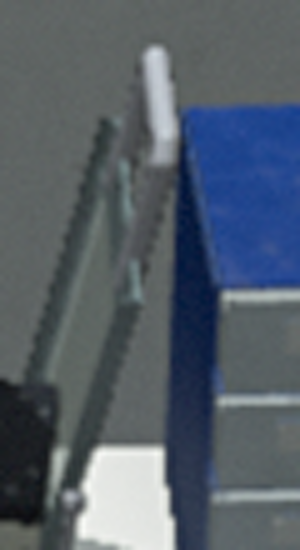

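```bash
python3 - <<'E'
from h import *
im=cv2.imread("pics/top0.png")
cv2.imwrite("pics/box0.png",cv2.resize(im[160:265,180:300],None,fx=6,fy=6,interpolation=cv2.INTER_CUBIC))
E
```

```text
(no output)
```

View pics/box0.png

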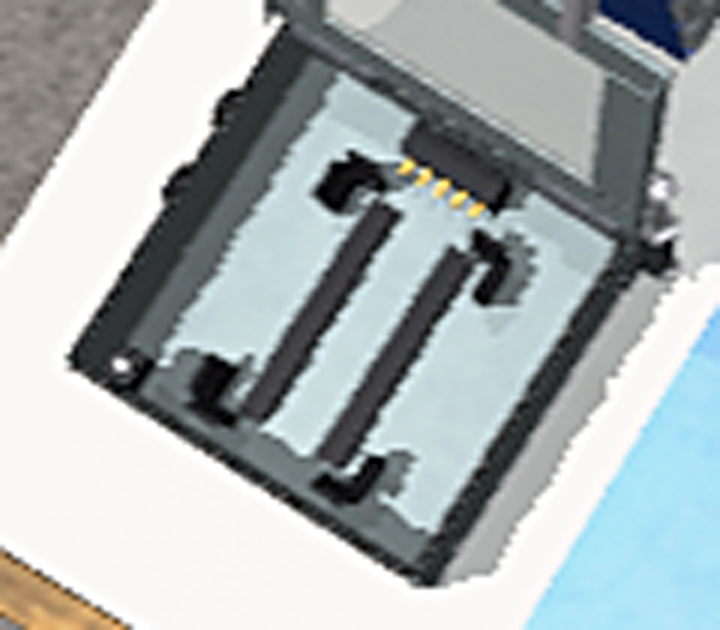

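```bash
python3 - <<'E'
from plant import cams
from h import *
t=cams.capture("top"); 
b=lambda x,y,z:plane(t,180+x/6,160+y/6,z)[:2]
r=[b(385,205,.017),b(258,415,.017),b(464,250,.017),b(335,458,.017)]
print("rails",np.mean(r,0), [np.degrees(np.arctan2(*(r[i]-r[i+1])[::-1])) for i in(0,2)],[np.linalg.norm(r[i]-r[i+1]) for i in(0,2)])
g=[b(350,182,.037),b(500,270,.037),b(215,390,.037),b(352,480,.037)]
print("guides",np.round(g,4),np.mean(g,0))
a=lambda x,y,z:plane(t,190+x/5,110+y/5,z)[:2]
e=[a(240,93,.265),a(437,215,.265)]
d=e[0]-e[1]; print("bar",e,np.mean(e,0),np.linalg.norm(d),np.degrees(np.arctan2(d[1],d[0])))
L=[b(70,362,.065),b(290,25,.065)]; d=L[1]-L[0]; print("leftrim",L,np.degrees(np.arctan2(d[1],d[0])),np.linalg.norm(d))
h=[b(285,30,.067),b(640,245,.067)]; d=h[0]-h[1]; print("hinge",h,np.mean(h,0),np.degrees(np.arctan2(d[1],d[0])),np.linalg.norm(d))
f=[b(70,362,.065),b(420,565,.065)]; d=f[0]-f[1]; print("front",f,np.mean(f,0),np.degrees(np.arctan2(d[1],d[0])),np.linalg.norm(d))
E
```

```text
rails [ 0.5393617  -0.08743403] [np.float64(-29.763195910312497), np.float64(-30.49184865841955)] [np.float64(0.09726264107632233), np.float64(0.09687506248395668)]
guides [[ 0.596  -0.085 ]
 [ 0.5621 -0.1446]
 [ 0.5135 -0.0343]
 [ 0.4791 -0.0888]] [ 0.53768088 -0.08819371]
bar [array([ 0.68190888, -0.11917923]), array([ 0.63446968, -0.19735182])] [ 0.65818928 -0.15826552] 0.09144086525343441 58.74843835253715
leftrim [array([0.52083747, 0.01580244]), array([ 0.65219753, -0.06500021])] -31.596643045553446 0.15422235275056043
hinge [array([ 0.64982251, -0.06349903]), array([ 0.56848613, -0.20154796])] [ 0.60915432 -0.13252349] 59.49404075736569 0.16022832356965105
front [array([0.52083747, 0.01580244]), array([ 0.44515724, -0.12009357])] [ 0.48299735 -0.05214557] 60.88664931874042 0.15554813475018292
```

```bash
python3 -m handwheel '[1.5,0,0,0, 3.5,0,0,0, 5.8,0,0,0, 8,0,0,0, 9.8,0,0,0, 11,0,0,0, 11.8,0,0,0, 12.3,0,0,0, 12.6,0,0,0, 12.6,0,0,0]'; python3 -m handwheel '[0,0,0,0, 0,0,0,0, 0,0,0,0, 0,0,0,0, 0,0,0,0, 0,0,0,0, 0,0,0,0, 0,0,0,0, 0,0,0,0, 0,0,0,0]' 5 25
```

```text
time_s: 21.4
tcp_pos: [0.4264, -0.2605, 0.0077]
eef_rot: [-154.0, 90.0, -11.0]
contact_force: [-0.4, -0.4, 0.9]
gripper_width: 0.0881
time_s: 22.65
tcp_pos: [0.4259, -0.2604, 0.0076]
eef_rot: [19.4, 90.0, 162.3]
contact_force: [-3.2, 2.0, 5.6]
gripper_width: 0.06
```

```bash
python3 -m handwheel '[-1,0,0,0, -3,0,0,0, -5.5,0,0,7, -8,0,0,17, -9.5,0,0,27, -9.5,0,0,37, -9.5,0,0,47, -9.5,-1,0,57, -9.5,-2,0,67, -9.5,-3,0,75]'; python3 - <<'E'
from plant import sensors,cams
from h import *
s=sensors.get_state();print(s["gripper_width"],s["contact_force"],s["tcp_pos"],s["joints"])
m=R.from_euler("xyz",s["eef_rot"],degrees=True).as_matrix(); print(m.round(4),np.degrees(np.arctan2(m[1,2],m[0,2])))
E
```

```text
time_s: 23.9
tcp_pos: [0.4445, -0.2363, 0.1028]
eef_rot: [-61.7, 90.0, 6.0]
contact_force: [0.2, -0.6, -2.6]
gripper_width: 0.0597
0.05971107765076104 [ 0.21227623 -0.56364928 -2.62947262] [ 0.44453116 -0.23634051  0.10283128] [-5.60723542e+00  1.13722672e+01 -3.02124556e+01 -5.04084158e-03
 -4.83968849e+01 -1.06728949e+02]
[[ 3.000e-04 -9.249e-01  3.801e-01]
 [ 0.000e+00  3.801e-01  9.249e-01]
 [-1.000e+00 -3.000e-04  2.000e-04]] 67.66047003411371
```

```bash
python3 -m handwheel '[0,-0.3,1,2, 0,-0.6,3,5, 0,-1,5.5,8, 0,-1.5,8,8, 0,-2,10.5,8, 0,-2.4,13,8, 0,-2.7,15,8, 0,-2.9,16.5,8, 0,-3,17.3,8, 0,-3,17.3,8]'; python3 - <<'E'
from plant import sensors,cams
from h import *
s=sensors.get_state();print(s["gripper_width"],s["contact_force"],s["tcp_pos"],s["joints"])
m=R.from_euler("xyz",s["eef_rot"],degrees=True).as_matrix(); print(m.round(4),np.degrees(np.arctan2(m[1,2],m[0,2])))
c=cams.capture("scene"); crop(c,220,80,400,230,4.4,"pics/s12.png")
c=cams.capture("top"); crop(c,140,110,320,290,3.3,"pics/t12.png")
E
```

```text
time_s: 25.15
tcp_pos: [0.5371, -0.0872, 0.1025]
eef_rot: [120.7, 90.0, -179.3]
contact_force: [-0.0, -0.2, -3.1]
gripper_width: 0.0602
0.06020737021890089 [-0.01592094 -0.18175539 -3.13013009] [ 0.53707649 -0.08724822  0.10248842] [ 1.14115316e+01  1.49664765e+01 -2.52693796e+01 -2.67780285e-03
 -4.97749751e+01 -1.31420916e+02]
[[-2.000e-04 -8.659e-01  5.002e-01]
 [-0.000e+00  5.002e-01  8.659e-01]
 [-1.000e+00  2.000e-04 -1.000e-04]] 59.98888666236468
```

View pics/s12.png

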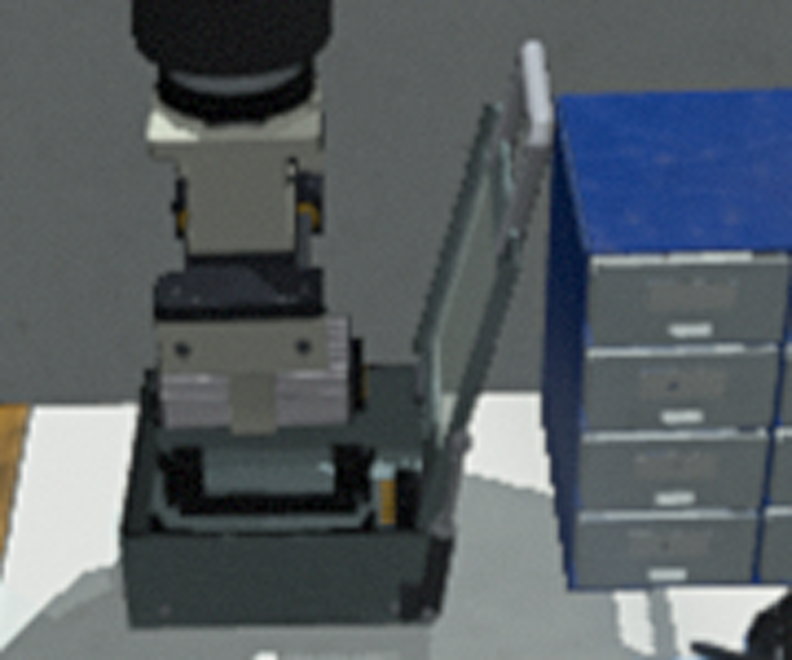

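View pics/t12.png

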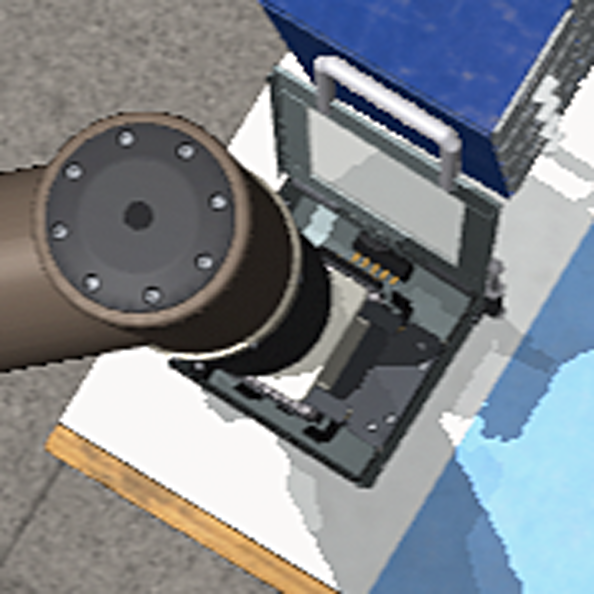

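```bash
python3 - <<'E'
from plant import cams
from h import *
c=cams.capture("scene")
crop(c,240,150,340,225,8,"pics/s13.png")
a=np.radians(-30.15); ex=np.array([np.cos(a),np.sin(a),0]); ey=np.array([-ex[1],ex[0],0])
O=np.array([.5384,-.0877,0])
def hit(px,yy):
    o,d=ray(c,*px); k=((O+ey*yy-o)@ey)/(d@ey); p=o+k*d-O; return (p@ex).round(4),p[2].round(4)
S=lambda x,y:(220+x/4.4,80+y/4.4)
for q in[(163,425),(350,422),(157,318),(350,318),(230,430),(276,430)]: print("mod",q,hit(S(*q),-.030))
for yy in(-.034,.034):
  for q in[(163,450),(205,450),(333,447),(372,447),(390,468)]: print("guide",yy,q,hit(S(*q),yy))
for q in[(128,535),(445,530),(133,625),(440,622)]: print("nearwall",q,hit(S(*q),-.08))
E
```

```text
mod (163, 425) (np.float64(-0.047), np.float64(0.0998))
mod (350, 422) (np.float64(0.0487), np.float64(0.0984))
mod (157, 318) (np.float64(-0.0445), np.float64(0.1627))
mod (350, 318) (np.float64(0.0504), np.float64(0.1597))
mod (230, 430) (np.float64(-0.013), np.float64(0.0955))
mod (276, 430) (np.float64(0.0105), np.float64(0.0947))
guide -0.034 (163, 450) (np.float64(-0.0479), np.float64(0.0871))
guide -0.034 (205, 450) (np.float64(-0.0264), np.float64(0.0864))
guide -0.034 (333, 447) (np.float64(0.0395), np.float64(0.086))
guide -0.034 (372, 447) (np.float64(0.0596), np.float64(0.0853))
guide -0.034 (390, 468) (np.float64(0.0687), np.float64(0.0718))
guide 0.034 (163, 450) (np.float64(-0.0558), np.float64(0.0402))
guide 0.034 (205, 450) (np.float64(-0.0326), np.float64(0.0394))
guide 0.034 (333, 447) (np.float64(0.0384), np.float64(0.039))
guide 0.034 (372, 447) (np.float64(0.0601), np.float64(0.0383))
guide 0.034 (390, 468) (np.float64(0.0699), np.float64(0.0237))
nearwall (128, 535) (np.float64(-0.0646), np.float64(0.0678))
nearwall (445, 530) (np.float64(0.0951), np.float64(0.0652))
nearwall (133, 625) (np.float64(-0.0678), np.float64(0.0091))
nearwall (440, 622) (np.float64(0.0926), np.float64(0.005))
```

View pics/s13.png

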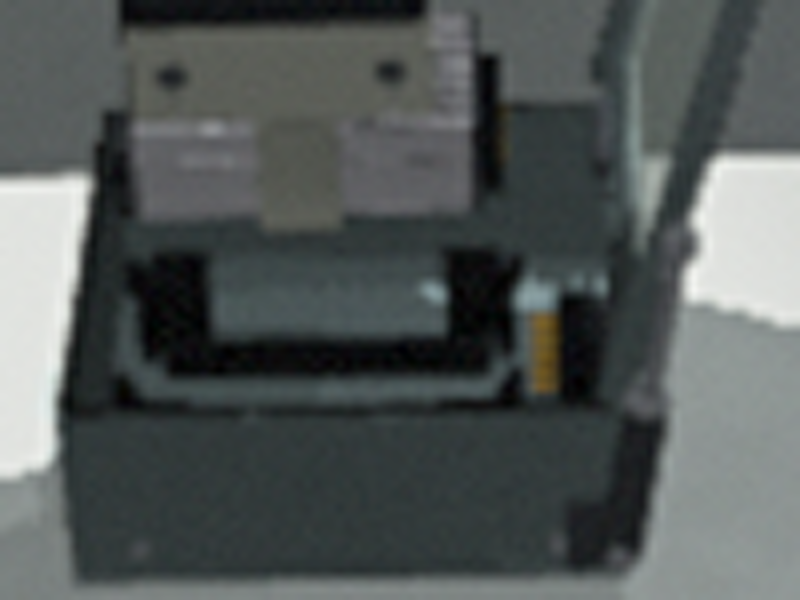

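```bash
python3 -m handwheel '[0.4,0,0,0, 0.9,-0.1,0,0, 1.5,-0.1,0,0, 2.1,-0.2,0,0, 2.7,-0.2,0,0, 3.3,-0.2,0,0, 3.8,-0.2,0,0, 4.2,-0.2,0,0, 4.4,-0.2,0,0, 4.4,-0.2,0,0]'; python3 - <<'E'
from plant import sensors,cams
from h import *
s=sensors.get_state();print(s["gripper_width"],s["contact_force"],s["tcp_pos"])
c=cams.capture("scene"); crop(c,240,150,340,225,8,"pics/s14.png")
t=cams.capture("top"); crop(t,180,160,300,265,6,"pics/t14.png")
E
```

```text
time_s: 26.55
tcp_pos: [0.5388, -0.0884, 0.0585]
eef_rot: [128.1, 90.0, -172.0]
contact_force: [-0.2, 0.3, -2.6]
gripper_width: 0.0597
0.05972063571869378 [-0.16080649  0.25067657 -2.6065539 ] [ 0.53876492 -0.08844185  0.05849993]
```

View pics/s14.png

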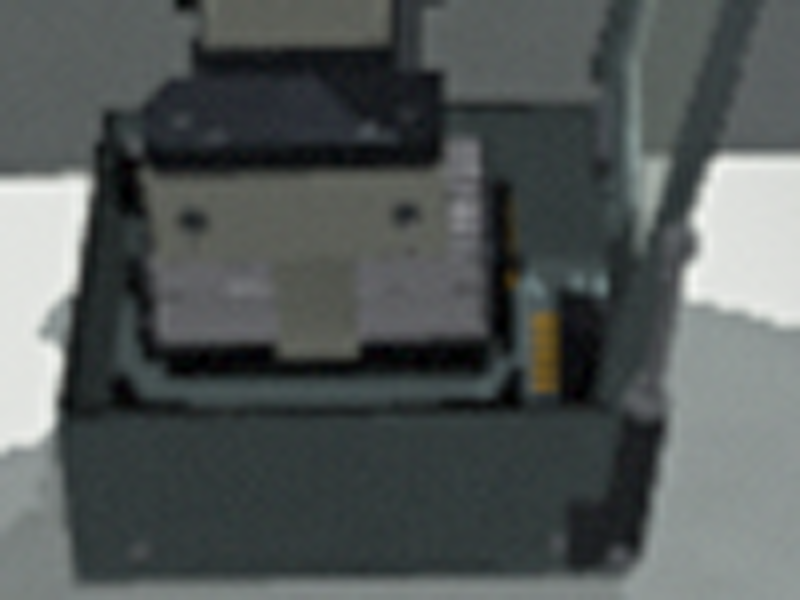

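View pics/t14.png

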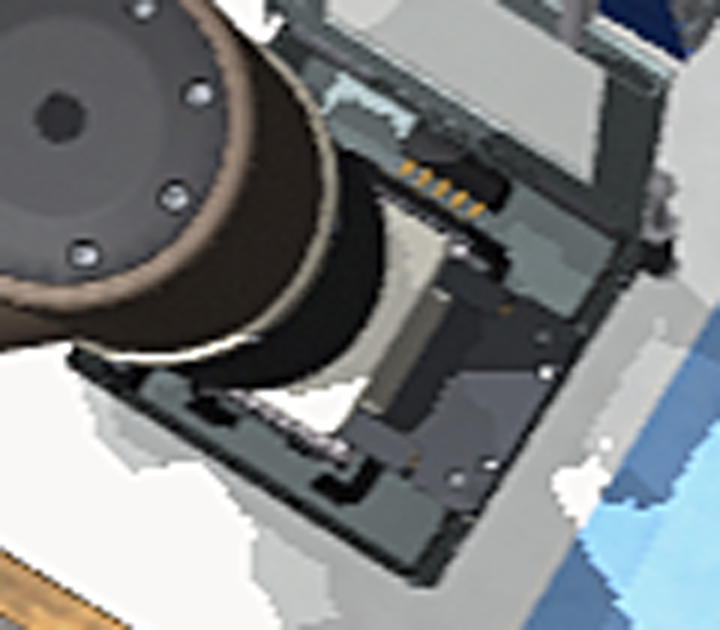

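```bash
python3 - <<'E'
from plant import cams
from h import *
c=cams.capture("scene"); t=cams.capture("top")
a=np.radians(-30.15); ex=np.array([np.cos(a),np.sin(a),0]); ey=np.array([-ex[1],ex[0],0])
O=np.array([.5384,-.0877,0])
im=cv2.imread("pics/s13.png"); it=cv2.imread("pics/box0.png")
def put(x,y,z,col):
    P=O+ex*x+ey*y+[0,0,z]
    u,v=proj(c,P); cv2.circle(im,(int((u-240+.5)*8),int((v-150+.5)*8)),4,col,-1)
    u,v=proj(t,P); cv2.circle(it,(int((u-180+.5)*6),int((v-160+.5)*6)),4,col,-1)
for sy in(-1,1):
  for x in(-.052,-.035,.035,.052): put(x,sy*.032,.039,(0,0,255) if sy<0 else (0,255,255))
  for x in(-.05,.05): put(x,sy*.012,.017,(0,255,0))
for x in(-.070,.090):
  for y in(-.08,.08): put(x,y,.065,(255,0,255))
cv2.imwrite("pics/p13.png",im);cv2.imwrite("pics/pt13.png",it)
E
```

```text
(no output)
```

View pics/p13.png

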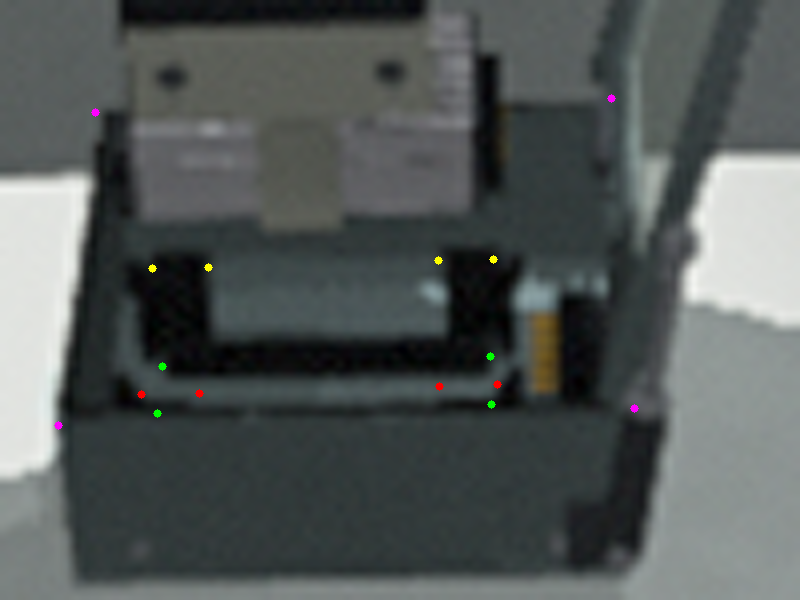

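View pics/pt13.png

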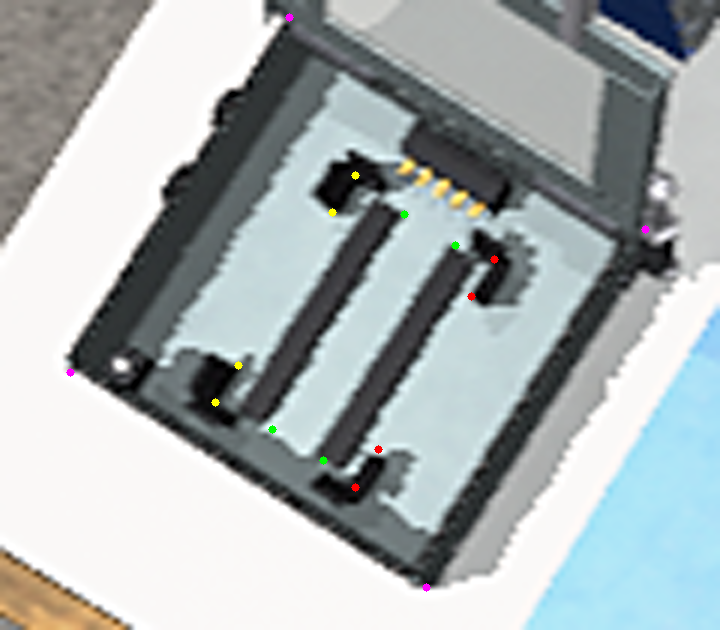

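```bash
python3 - <<'E'
from plant import cams
from h import *
c=cams.capture("scene")
a=np.radians(-30.15); ex=np.array([np.cos(a),np.sin(a),0]); ey=np.array([-ex[1],ex[0],0])
O=np.array([.5384,-.0877,0])
def hit(px,yy):
    o,d=ray(c,*px); k=((O+ey*yy-o)@ey)/(d@ey); p=o+k*d-O; return (p@ex).round(4),p[2].round(4)
S=lambda x,y:(240+(x+.0)/8-.5,150+y/8-.5)
for q in[(155,345),(490,340),(275,355),(360,355)]: print(q,hit(S(*q),-.03))
E
```

```text
(155, 345) (np.float64(-0.0467), np.float64(0.0553))
(490, 340) (np.float64(0.0502), np.float64(0.0537))
(275, 355) (np.float64(-0.0123), np.float64(0.0505))
(360, 355) (np.float64(0.0124), np.float64(0.0496))
```

```bash
python3 -m handwheel '[0.3,0.05,0,0, 0.6,0.05,0,0, 0.9,0.05,0,0, 1.2,0.05,0,0, 1.4,0.05,0,0, 1.6,0.05,0,0, 1.8,0.05,0,0, 2,0.05,0,0, 2.2,0.05,0,0, 2.4,0.05,0,0]'; python3 - <<'E'
from plant import sensors,cams
from h import *
s=sensors.get_state();print(s["gripper_width"],s["contact_force"],s["moment"],s["tcp_pos"])
c=cams.capture("scene"); crop(c,240,150,340,225,8,"pics/s15.png")
E
```

```text
time_s: 28.05
tcp_pos: [0.5384, -0.0882, 0.0344]
eef_rot: [-36.7, 90.0, 23.3]
contact_force: [0.6, -0.2, -2.0]
gripper_width: 0.0598
0.05984249898275091 [ 0.60612645 -0.17186532 -1.95480417] [ 0.02604374 -0.09484336 -0.06231019] [ 0.53838658 -0.08818872  0.03444873]
```

View pics/s15.png

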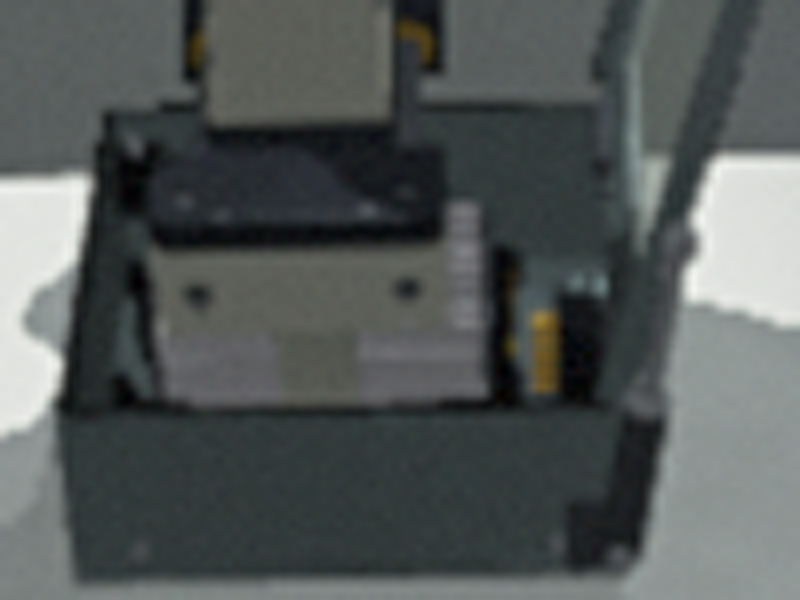

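```bash
python3 -m handwheel '[0.2,0,0,0, 0.4,0,0,0, 0.6,0,0,0, 0.8,0,0,0, 0.9,0,0,0, 1,0,0,0, 1.1,0,0,0, 1.2,0,0,0, 1.3,0,0,0, 1.3,0,0,0]'; python3 - <<'E'
from plant import sensors,cams
for i in range(2):
    cams.capture("top"); s=sensors.get_state();print(s["gripper_width"],s["contact_force"],s["moment"],s["tcp_pos"])
E
```

```text
time_s: 29.35
tcp_pos: [0.5399, -0.0871, 0.0222]
eef_rot: [-37.8, 89.8, 22.2]
contact_force: [1.5, 8.3, 2.4]
gripper_width: 0.0596
0.05970342253393174 [1.35943832 8.26288927 1.64443808] [ 2.62146138 -0.26562093 -0.40905555] [ 0.53989812 -0.08706317  0.02224406]
0.059714631753125864 [0.1233498  7.58992324 2.70164439] [ 2.59070724 -0.30044136 -0.35635624] [ 0.53991796 -0.08705371  0.02224271]
```

```bash
python3 -m handwheel '[0,0,0.1,0, 0,0,0.15,0, 0,0,0.2,0, 0,0,0.25,0, 0,0,0.25,0, 0,0,0.25,0, 0,0,0.25,0, 0,0,0.25,0, 0,0,0.25,0, 0,0,0.25,0]'; python3 - <<'E'
from plant import sensors,cams
from h import *
for i in range(2):
    c=cams.capture("scene"); s=sensors.get_state();print(s["gripper_width"],s["contact_force"],s["moment"],s["tcp_pos"])
m=R.from_euler("xyz",s["eef_rot"],degrees=True).as_matrix(); print(m.round(4),np.degrees(np.arctan2(m[1,2],m[0,2])))
crop(c,240,150,340,225,8,"pics/s16.png")
E
```

```text
time_s: 30.7
tcp_pos: [0.5395, -0.0861, 0.0216]
eef_rot: [142.6, 90.0, -157.4]
contact_force: [1.0, -2.7, 2.7]
gripper_width: 0.06
0.059879012661689275 [ 0.8208132  -2.57719267  1.29921139] [-1.32452233 -0.3524854  -0.16187688] [ 0.53946596 -0.08606035  0.02154227]
0.05980627219618819 [ 1.18945962 -4.07796594  1.22257487] [-1.28026747 -0.34759797 -0.14425256] [ 0.5394806  -0.08609215  0.0215498 ]
[[-2.000e-04 -8.657e-01  5.006e-01]
 [-1.000e-04  5.006e-01  8.657e-01]
 [-1.000e+00  2.000e-04 -2.000e-04]] 59.96194479978914
```

View pics/s16.png

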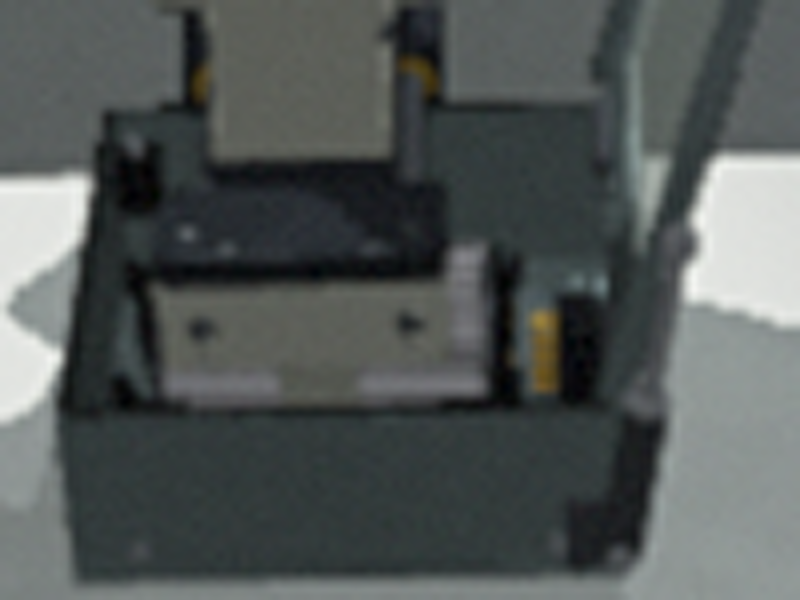

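```bash
python3 -m handwheel '[0,-0.05,-0.08,0, 0,-0.05,-0.08,0, 0.05,-0.05,-0.08,0, 0.1,-0.05,-0.08,0, 0.1,-0.05,-0.08,0, 0.15,-0.05,-0.08,0, 0.15,-0.05,-0.08,0, 0.2,-0.05,-0.08,0, 0.2,-0.05,-0.08,0, 0.2,-0.05,-0.08,0]'; python3 - <<'E'
from plant import sensors,cams
for i in range(2):
    c=cams.capture("scene"); s=sensors.get_state();print(s["gripper_width"],s["contact_force"],s["moment"],s["tcp_pos"])
E
```

```text
time_s: 32.05
tcp_pos: [0.5392, -0.0864, 0.0198]
eef_rot: [79.1, 90.0, 139.1]
contact_force: [-3.8, 6.1, 8.4]
gripper_width: 0.0597
0.05996734500802688 [-4.7287576   4.96460587  8.39440582] [1.8909879  1.17910421 0.03800367] [ 0.53919299 -0.08642423  0.01981449]
0.060115007996054036 [-4.40137583  5.22767354  8.1851154 ] [1.93404889 1.25157468 0.0291289 ] [ 0.53920251 -0.08643354  0.01982509]
```

```bash
python3 -m handwheel '[0,0.05,0.02,0, -0.05,0.1,0.02,0, -0.05,0.1,0.02,0, -0.05,0.1,0.02,0, -0.05,0.1,0.02,0, -0.05,0.1,0.02,0, -0.05,0.1,0.02,0, -0.05,0.1,0.02,0, -0.05,0.1,0.02,0, -0.05,0.1,0.02,0]'; python3 - <<'E'
from plant import sensors,cams
from h import *
for i in range(2):
    c=cams.capture("scene"); s=sensors.get_state();print(s["gripper_width"],s["contact_force"],s["moment"],s["tcp_pos"])
crop(c,240,150,340,225,8,"pics/s17.png")
t=cams.capture("top"); crop(t,180,160,300,265,6,"pics/t17.png")
E
```

```text
time_s: 33.4
tcp_pos: [0.5389, -0.0863, 0.02]
eef_rot: [-12.0, 90.0, 47.9]
contact_force: [2.4, 0.9, -3.4]
gripper_width: 0.0602
0.059711808343844354 [ 2.06369575  0.86358776 -3.24879432] [ 0.32185134 -0.84774484 -0.09439785] [ 0.53890521 -0.08626166  0.02001281]
0.06013879031719349 [ 2.80587779  0.40080439 -3.52030729] [ 0.32445105 -0.85405498 -0.01574372] [ 0.5388827  -0.08628037  0.01998635]
```

View pics/s17.png

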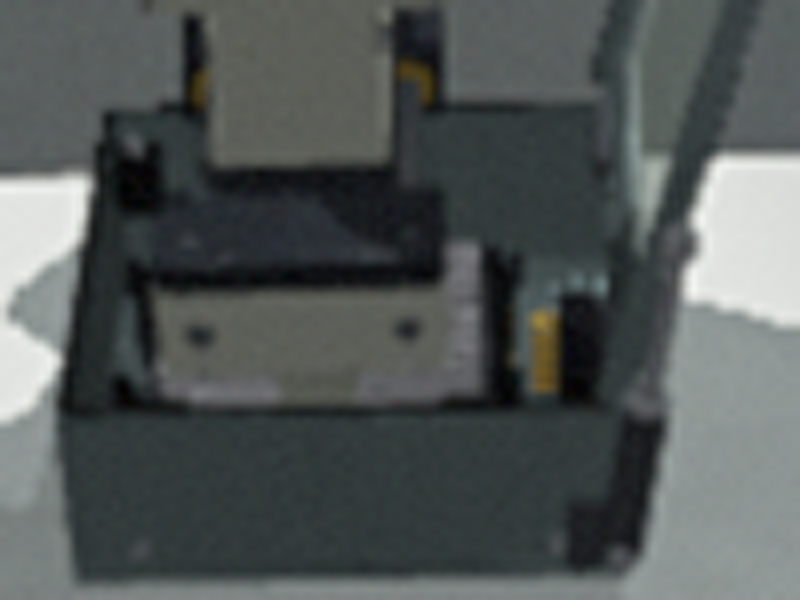

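View pics/t17.png

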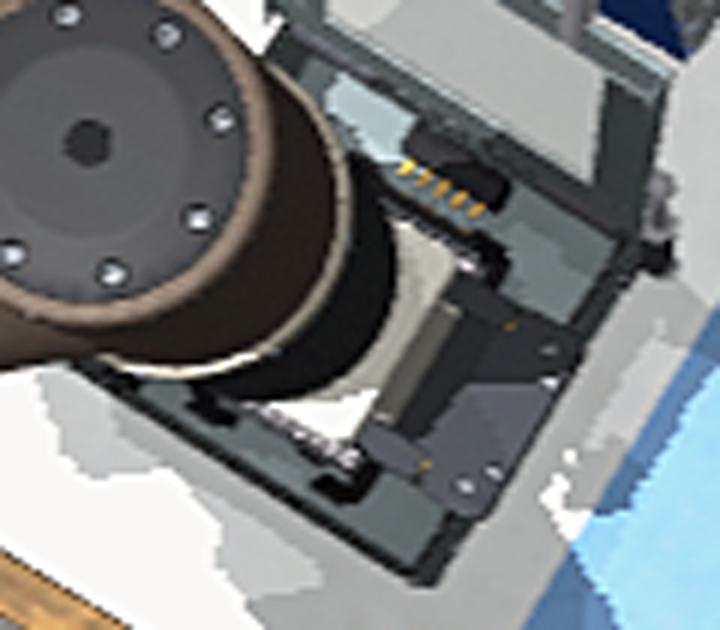

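```bash
python3 -m handwheel '[0.04,0,0,0, 0.04,0,0,0, 0.04,0,0,0, 0.04,0,0,0, 0.04,0,0,0, -0.5,0,0,0, -1.8,0,0,0, -4,0,0,0, -7,0,0,0, -10,0,0,0]' 8.76; python3 - <<'E'
from plant import sensors,cams
from h import *
c=cams.capture("scene"); s=sensors.get_state();print(s["gripper_width"],s["contact_force"],s["tcp_pos"])
crop(c,240,150,340,225,8,"pics/s18.png")
t=cams.capture("top"); crop(t,180,160,300,265,6,"pics/t18.png")
E
```

```text
time_s: 34.8
tcp_pos: [0.5389, -0.0863, 0.122]
eef_rot: [-60.3, 90.0, -0.3]
contact_force: [1.3, -0.1, -0.3]
gripper_width: 0.088
0.08746223525132954 [2.05210958e+00 2.86314007e-03 3.91483982e+00] [ 0.54124393 -0.08632707  0.12622677]
```

View pics/s18.png

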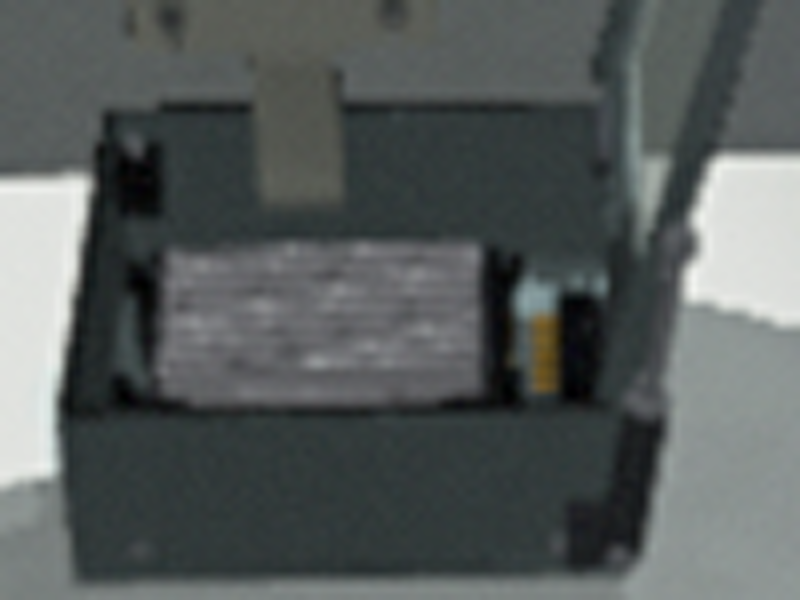

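View pics/t18.png

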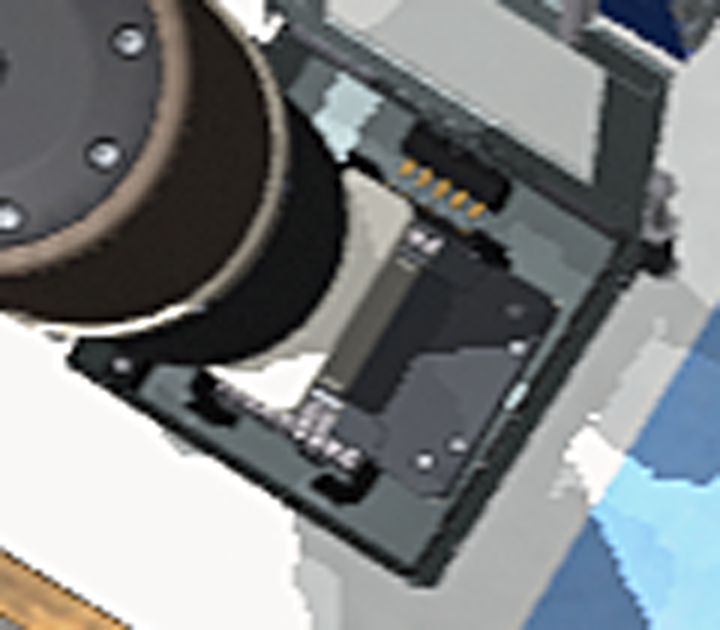

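```bash
python3 -m handwheel '[-3,0,0,0, -7,0,0,0, -11,0,0,-8, -15,-0.5,0,-18, -18,-2,0,-28, -20,-4.5,0,-38, -21,-7.5,0,-48, -21,-10.5,0,-58, -21,-12.8,0,-68, -21,-13.9,0,-78]' 6 10; python3 - <<'E'
from plant import sensors,cams
from h import *
c=cams.capture("scene"); s=sensors.get_state();print(s["gripper_width"],s["contact_force"],s["tcp_pos"],s["joints"])
m=R.from_euler("xyz",s["eef_rot"],degrees=True).as_matrix(); print(m.round(4),np.degrees(np.arctan2(m[1,2],m[0,2])))
crop(c,220,20,400,170,4.4,"pics/s19.png")
t=cams.capture("top"); crop(t,180,100,320,240,4.2,"pics/t19.png")
E
```

```text
time_s: 36.15
tcp_pos: [0.6597, -0.1565, 0.3296]
eef_rot: [37.7, 89.9, 175.9]
contact_force: [-0.3, -0.3, 0.1]
gripper_width: 0.0602
0.05973904937941881 [ 0.88353857 -0.19637534 -0.09703108] [ 0.66024501 -0.15684606  0.32926549] [ 3.06064995e+00  1.86020827e+01  1.09536796e+01  1.14375154e-02
 -8.24210973e+01 -4.43073692e+01]
[[-1.200e-03 -6.593e-01 -7.519e-01]
 [-3.000e-04 -7.519e-01  6.593e-01]
 [-1.000e+00  1.000e-03  7.000e-04]] 138.75477545961965
```

View pics/s19.png

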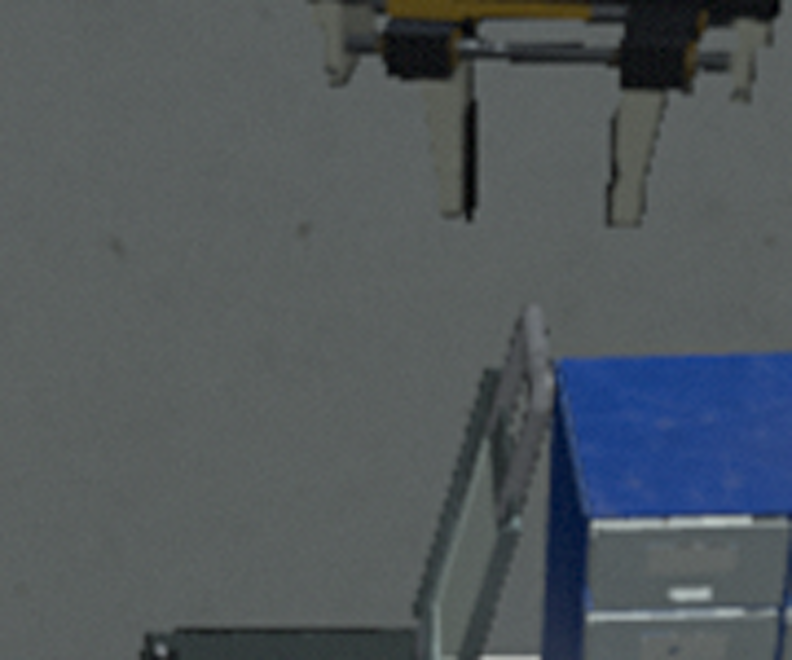

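View pics/t19.png

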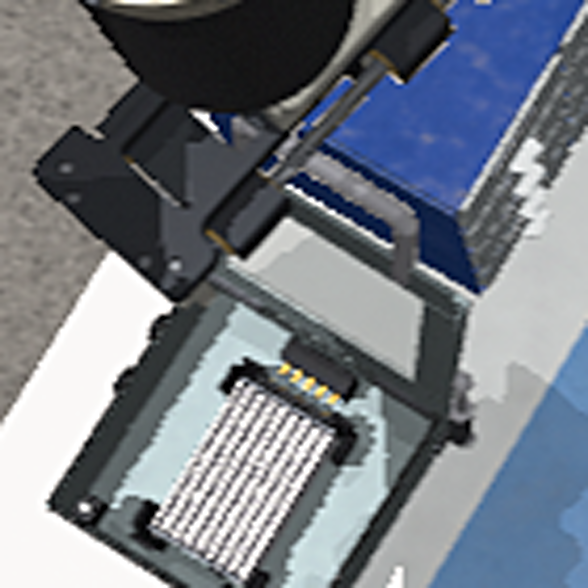

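```bash
python3 -m handwheel '[0.3,0,0,-5, 1,0,0,-11, 2.2,0,0,-11.2, 3.6,0,0,-11.2, 5,0,0,-11.2, 6.3,0,0,-11.2, 7.3,0,0,-11.2, 8,0,0,-11.2, 8.3,0,0,-11.2, 8.3,0,0,-11.2]'; python3 - <<'E'
from plant import sensors,cams
from h import *
c=cams.capture("scene"); s=sensors.get_state();print(s["gripper_width"],s["contact_force"],s["tcp_pos"],s["joints"])
m=R.from_euler("xyz",s["eef_rot"],degrees=True).as_matrix(); print(np.degrees(np.arctan2(m[1,2],m[0,2])))
crop(c,280,40,400,140,6,"pics/s20.png")
E
```

```text
time_s: 37.5
tcp_pos: [0.6593, -0.1559, 0.2471]
eef_rot: [169.8, 90.0, -41.1]
contact_force: [0.5, 0.1, 0.4]
gripper_width: 0.0603
0.059874972293325925 [ 0.37776741  0.21180679 -0.84377291] [ 0.65941225 -0.15591992  0.2473981 ] [ 3.14449009e+00  2.01406956e+01  2.79683127e+00  8.99946242e-03
 -7.26274513e+01 -3.39806030e+01]
149.16656979519198
```

View pics/s20.png

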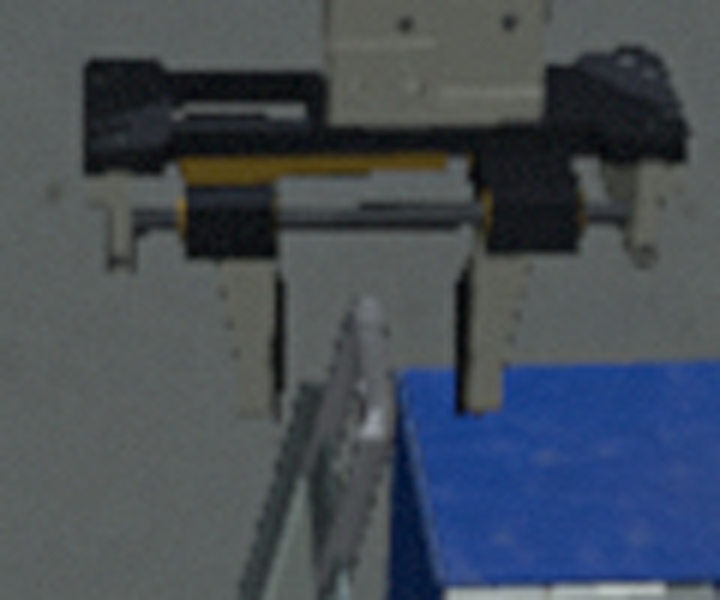

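```bash
python3 -m handwheel '[0,0,0,-1, 0,0,0,-1, 0,0,0,-1, 0,0,0,-1, 0,0,0,-1, 0,0,0,-1, 0,0,0,-1, 0,0,0,-1, 0,0,0,-1, 0,0,0,-1]' 0.6 12; python3 - <<'E'
from plant import sensors,cams
from h import *
c=cams.capture("scene"); s=sensors.get_state();print(s["gripper_width"],s["contact_force"],s["tcp_pos"],s["joints"])
m=R.from_euler("xyz",s["eef_rot"],degrees=True).as_matrix(); print(m.round(4),np.degrees(np.arctan2(m[1,2],m[0,2])))
crop(c,280,40,400,140,6,"pics/s21.png")
# plan: arc in tool cm from q=1.83 ; z tool=-ex => dz=(205cos q - ...)
for q in np.arange(1.83,-0.001,-0.06):
    x=78-205*np.cos(q); z=67+205*np.sin(q); x0=78-205*np.cos(1.83); z0=67+205*np.sin(1.83)
    print(round(q,2), "down",round((z0-z)/10,2),"toolz",round((x0-x)/10,2),end=" | ")
E
```

```text
time_s: 38.8
tcp_pos: [0.6593, -0.1559, 0.2472]
eef_rot: [-159.5, 90.0, -9.3]
contact_force: [0.4, 0.2, -0.3]
gripper_width: 0.0115
0.01165439851874577 [1.05406455 0.28197819 1.15537452] [ 0.65930826 -0.15589525  0.24720277] [ 3.14489302e+00  2.01444549e+01  2.77875561e+00  4.90812851e-03
 -7.26183646e+01 -3.29800752e+01]
[[ 3.000e-04 -4.975e-01 -8.675e-01]
 [-1.000e-04 -8.675e-01  4.975e-01]
 [-1.000e+00 -1.000e-04 -3.000e-04]] 150.16628274945117
1.83 down 0.0 toolz 0.0 | 1.77 down -0.28 toolz 1.2 | 1.71 down -0.49 toolz 2.41 | 1.65 down -0.62 toolz 3.63 | 1.59 down -0.68 toolz 4.86 | 1.53 down -0.67 toolz 6.09 | 1.47 down -0.58 toolz 7.32 | 1.41 down -0.42 toolz 8.54 | 1.35 down -0.19 toolz 9.74 | 1.29 down 0.12 toolz 10.94 | 1.23 down 0.49 toolz 12.11 | 1.17 down 0.94 toolz 13.25 | 1.11 down 1.45 toolz 14.37 | 1.05 down 2.03 toolz 15.45 | 0.99 down 2.68 toolz 16.5 | 0.93 down 3.38 toolz 17.51 | 0.87 down 4.15 toolz 18.47 | 0.81 down 4.97 toolz 19.39 | 0.75 down 5.84 toolz 20.25 | 0.69 down 6.77 toolz 21.06 | 0.63 down 7.74 toolz 21.82 | 0.57 down 8.75 toolz 22.51 | 0.51 down 9.81 toolz 23.15 | 0.45 down 10.9 toolz 23.71 | 0.39 down 12.02 toolz 24.22 | 0.33 down 13.17 toolz 24.65 | 0.27 down 14.35 toolz 25.01 | 0.21 down 15.54 toolz 25.3 | 0.15 down 16.75 toolz 25.52 | 0.09 down 17.97 toolz 25.67 | 0.03 down 19.2 toolz 25.75 |
```

View pics/s21.png

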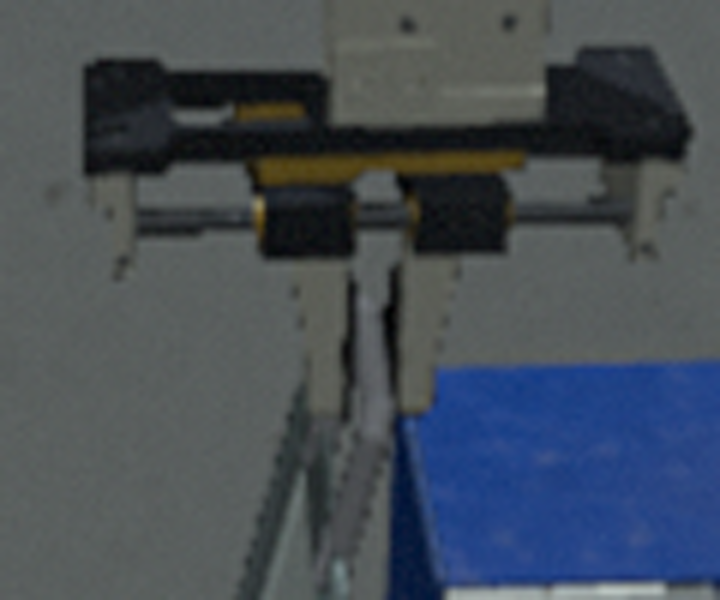

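```bash
python3 -m handwheel '[-0.15,0,0.6,0, -0.28,0,1.2,0, -0.39,0,1.8,0, -0.49,0,2.4,0, -0.56,0,3,0, -0.62,0,3.6,0, -0.66,0,4.25,0, -0.68,0,4.85,0, -0.68,0,5.45,0, -0.67,0,6.1,0]'; python3 - <<'E'
from plant import sensors,cams
from h import *
c=cams.capture("scene"); s=sensors.get_state();print(s["gripper_width"],s["contact_force"],s["moment"],s["tcp_pos"])
m=R.from_euler("xyz",s["eef_rot"],degrees=True).as_matrix(); print(m.round(4))
crop(c,240,40,390,165,5,"pics/s22.png")
E
```

```text
time_s: 40.1
tcp_pos: [0.6062, -0.1245, 0.2536]
eef_rot: [-83.2, 89.9, 67.0]
contact_force: [4.1, 5.8, -0.1]
gripper_width: 0.0115
0.011587091064586693 [ 2.51237063  6.26893652 -0.29347457] [ 1.99826871 -1.11840849 -0.13332542] [ 0.60553417 -0.12418268  0.2535885 ]
[[ 2.000e-04 -4.973e-01 -8.676e-01]
 [ 1.500e-03 -8.676e-01  4.973e-01]
 [-1.000e+00 -1.400e-03  6.000e-04]]
```

View pics/s22.png

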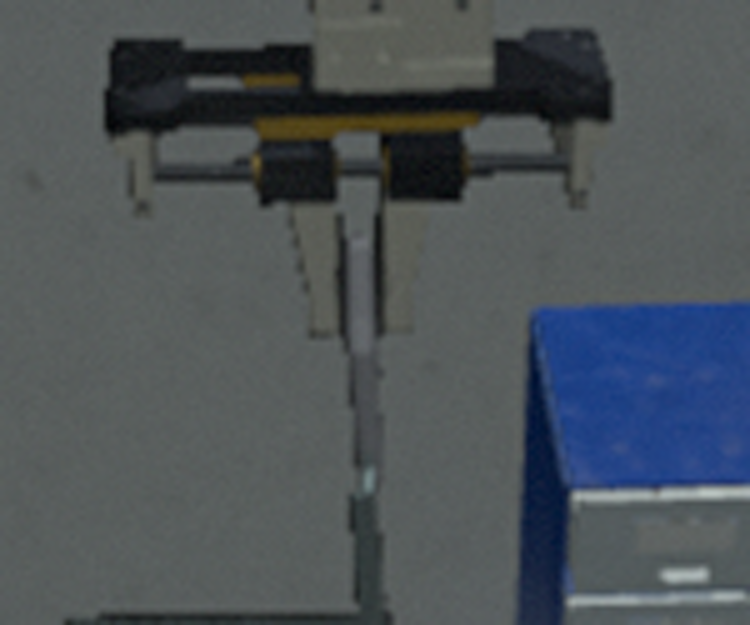

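```bash
python3 -m handwheel '[0.04,-0.05,0.6,0, 0.09,-0.1,1.23,0, 0.16,-0.15,1.84,0, 0.25,-0.2,2.45,0, 0.36,-0.22,3.05,0, 0.48,-0.24,3.65,0, 0.63,-0.26,4.25,0, 0.79,-0.27,4.85,0, 0.97,-0.28,5.44,0, 1.16,-0.3,6.02,0]'; python3 - <<'E'
from plant import sensors,cams
from h import *
c=cams.capture("scene"); s=sensors.get_state();print(s["gripper_width"],s["contact_force"],s["moment"],s["tcp_pos"])
f=s["contact_force"]; print("ex",f@[.864,-.504,0],"ey",f@[.504,.864,0])
crop(c,240,40,390,165,5,"pics/s23.png")
E
```

```text
time_s: 41.4
tcp_pos: [0.5548, -0.093, 0.2419]
eef_rot: [50.9, 89.9, -158.9]
contact_force: [-3.1, -2.6, -0.3]
gripper_width: 0.0114
0.011728239090793211 [-3.32553555 -1.48394589 -1.20742476] [-0.76841917  1.10415035 -0.10147353] [ 0.55430215 -0.09265544  0.24171284]
ex -2.1253539873202962 ey -2.958199172313249
```

View pics/s23.png

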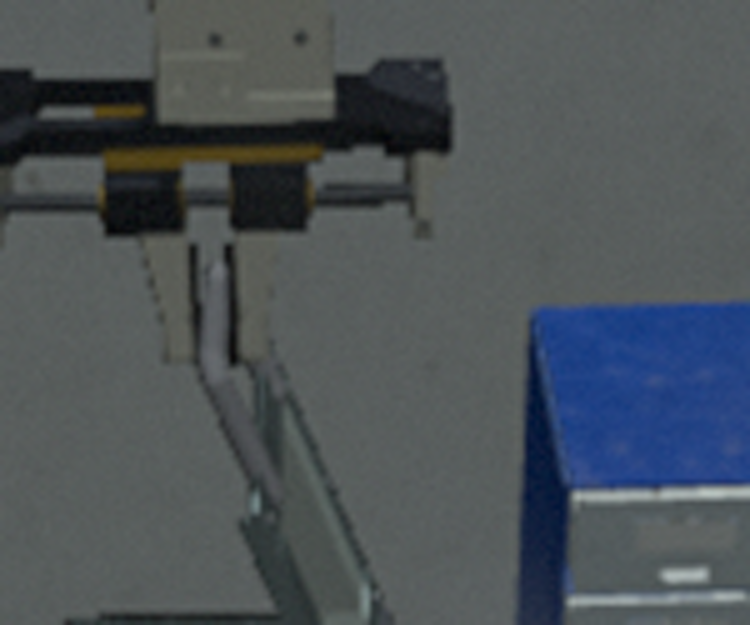

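```bash
python3 -m handwheel '[0.22,0,0.57,0, 0.45,0,1.14,0, 0.7,0,1.7,0, 0.96,0,2.26,0, 1.24,0,2.8,0, 1.54,0,3.34,0, 1.86,0,3.87,0, 2.19,0,4.39,0, 2.53,-0.02,4.9,0, 2.89,-0.03,5.4,0]'; python3 - <<'E'
from plant import sensors,cams
from h import *
c=cams.capture("scene"); s=sensors.get_state();print(s["gripper_width"],s["contact_force"],s["moment"],s["tcp_pos"])
f=s["contact_force"]; print("ex",f@[.864,-.504,0],"ey",f@[.504,.864,0])
crop(c,210,60,360,185,5,"pics/s24.png")
E
```

```text
time_s: 42.7
tcp_pos: [0.509, -0.0653, 0.2131]
eef_rot: [-115.4, 89.9, 34.8]
contact_force: [1.6, 4.7, -1.5]
gripper_width: 0.0114
0.011663949523531626 [ 0.75685799  6.70239478 -2.1718101 ] [ 2.26828188 -0.49104828 -0.14244249] [ 0.50840173 -0.06499751  0.21263489]
ex -2.724081667963598 ey 6.172325512150514
```

View pics/s24.png

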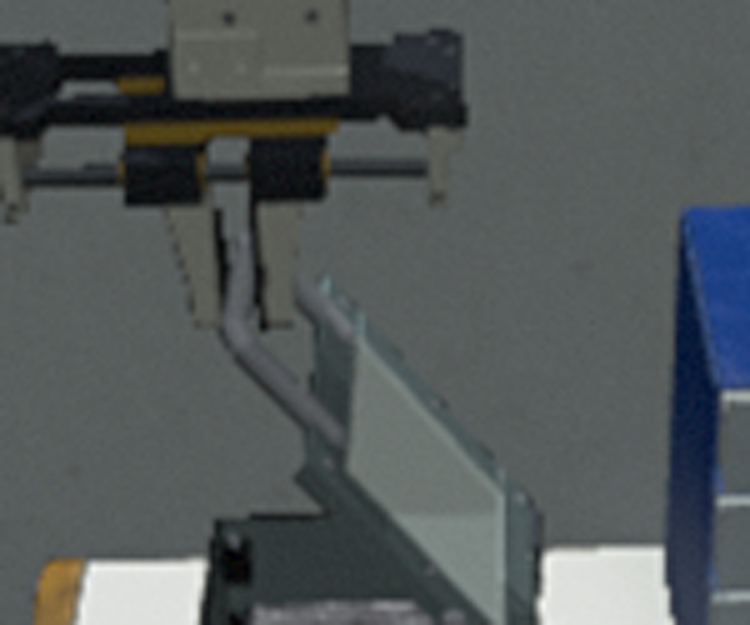

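```bash
python3 -m handwheel '[0.38,-0.05,0.48,0, 0.77,-0.1,0.96,0, 1.18,-0.14,1.42,0, 1.59,-0.17,1.88,0, 2.02,-0.19,2.31,0, 2.46,-0.2,2.74,0, 2.92,-0.21,3.15,0, 3.39,-0.22,3.55,0, 3.87,-0.23,3.93,0, 4.36,-0.24,4.31,0]'; python3 - <<'E'
from plant import sensors,cams
from h import *
c=cams.capture("scene"); s=sensors.get_state();print(s["gripper_width"],s["contact_force"],s["moment"],s["tcp_pos"])
f=s["contact_force"]; print("ex",f@[.864,-.504,0],"ey",f@[.504,.864,0])
crop(c,210,60,360,185,5,"pics/s25.png")
E
```

```text
time_s: 44.0
tcp_pos: [0.4721, -0.0424, 0.1692]
eef_rot: [57.4, 90.0, -152.4]
contact_force: [-3.6, -3.0, -3.6]
gripper_width: 0.0115
0.01142884166477818 [-3.46523714 -3.00005775 -4.38284385] [-0.83349562  0.99314809 -0.11680531] [ 0.4716757  -0.04220835  0.16856531]
ex -1.4819357834570623 ey -4.338529410747751
```

View pics/s25.png

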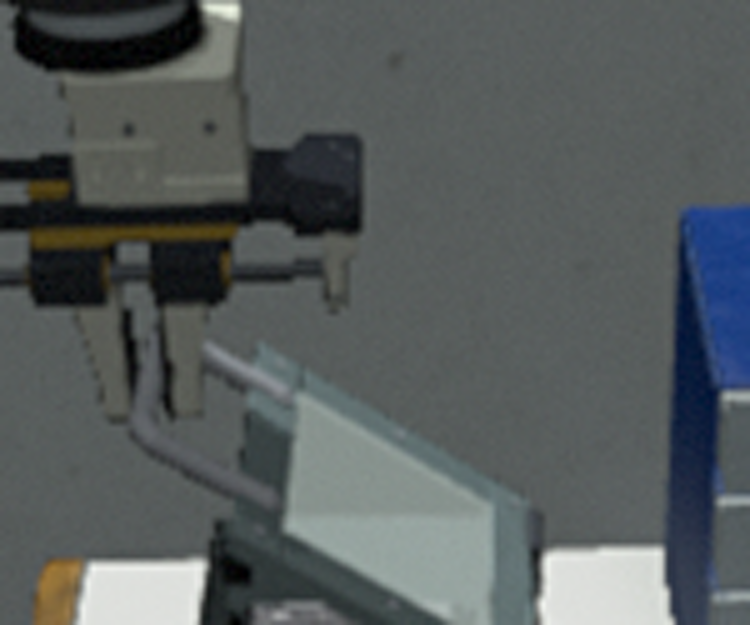

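```bash
python3 -m handwheel '[0.5,0.03,0.35,0, 1.01,0.05,0.69,0, 1.54,0.05,1.02,0, 2.07,0.05,1.33,0, 2.61,0.05,1.62,0, 3.16,0.04,1.89,0, 3.72,0.03,2.15,0, 4.28,0.03,2.4,0, 4.85,0.02,2.62,0, 5.43,0.02,2.83,0]'; python3 - <<'E'
from plant import sensors,cams
from h import *
c=cams.capture("scene"); s=sensors.get_state();print(s["gripper_width"],s["contact_force"],s["moment"],s["tcp_pos"])
f=s["contact_force"]; print("ex",f@[.864,-.504,0],"ey",f@[.504,.864,0])
crop(c,210,80,360,205,5,"pics/s26.png")
E
```

```text
time_s: 45.3
tcp_pos: [0.4485, -0.0281, 0.1152]
eef_rot: [-135.0, 89.9, 15.1]
contact_force: [1.4, 2.8, -3.0]
gripper_width: 0.0115
0.011291137124513163 [ 2.8752493   4.22145143 -4.17949703] [ 1.23477307 -0.99433095 -0.12414308] [ 0.44827164 -0.02803674  0.11458985]
ex 0.35660386902369745 ey 5.0964596848966135
```

View pics/s26.png

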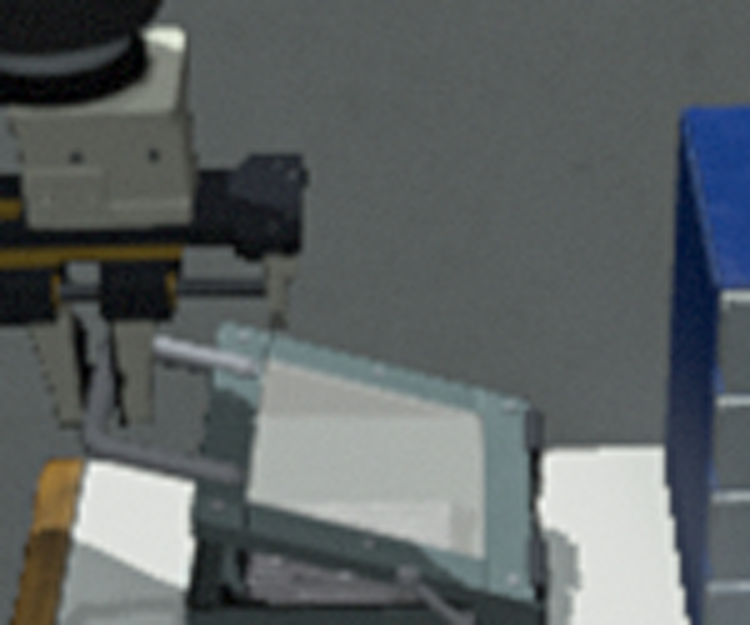

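```bash
python3 -m handwheel '[0.39,-0.03,0.13,0, 0.78,-0.06,0.25,0, 1.18,-0.08,0.36,0, 1.57,-0.1,0.47,0, 1.97,-0.1,0.56,0, 2.37,-0.1,0.65,0, 2.77,-0.1,0.74,0, 3.18,-0.1,0.81,0, 3.58,-0.1,0.87,0, 3.99,-0.1,0.94,0]'; python3 - <<'E'
from plant import sensors,cams
from h import *
c=cams.capture("scene"); s=sensors.get_state();print(s["gripper_width"],s["contact_force"],s["moment"],s["tcp_pos"])
f=s["contact_force"]; print("ex",f@[.864,-.504,0],"ey",f@[.504,.864,0])
crop(c,210,80,360,205,5,"pics/s27.png")
E
```

```text
time_s: 46.6
tcp_pos: [0.441, -0.0234, 0.0755]
eef_rot: [170.4, 89.9, -39.4]
contact_force: [5.4, -6.5, -3.8]
gripper_width: 0.0111
0.01154129586441963 [ 6.05908975 -6.64455692 -4.55720122] [-2.10969294 -2.18980831 -0.13525881] [ 0.44097639 -0.02337744  0.0751649 ]
ex 8.58391022791643 ey -2.6871159423026936
```

View pics/s27.png

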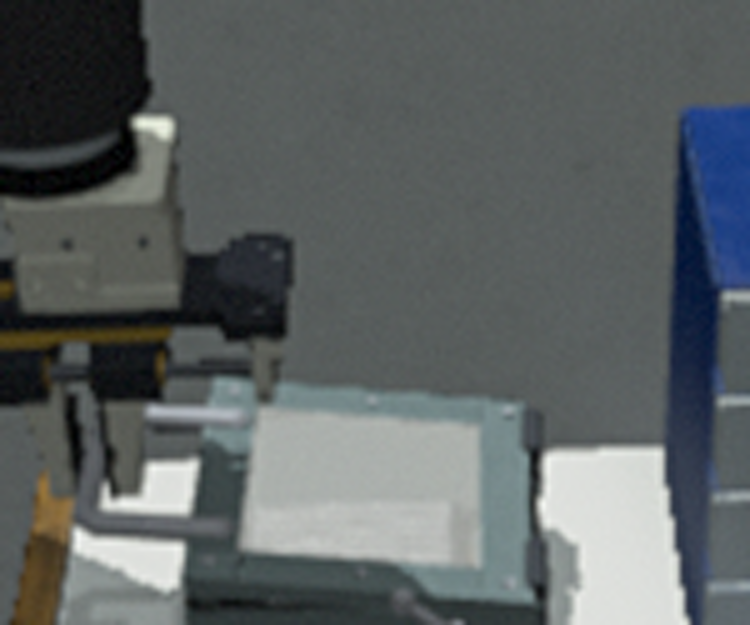

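```bash
python3 -m handwheel '[0.25,0.02,-0.05,0, 0.5,0.03,-0.1,0, 0.75,0.03,-0.12,0, 1,0.03,-0.12,0, 1.25,0.03,-0.12,0, 1.5,0.03,-0.12,0, 1.7,0.03,-0.12,0, 1.9,0.03,-0.1,0, 2.1,0.03,-0.1,0, 2.25,0.03,-0.1,0]'; python3 - <<'E'
from plant import sensors,cams
from h import *
c=cams.capture("scene"); s=sensors.get_state();print(s["gripper_width"],s["contact_force"],s["moment"],s["tcp_pos"])
f=s["contact_force"]; print("ex",f@[.864,-.504,0],"ey",f@[.504,.864,0])
crop(c,210,80,360,205,5,"pics/s28.png")
E
```

```text
time_s: 47.9
tcp_pos: [0.4401, -0.0231, 0.0526]
eef_rot: [8.2, 89.9, 158.3]
contact_force: [-6.7, 8.8, 12.6]
gripper_width: 0.0117
0.011618660930998078 [-5.43189623  9.17252407  4.38104556] [ 3.07718744  1.9862499  -0.13171629] [ 0.4400858  -0.02305108  0.05270665]
ex -9.31611047352406 ey 5.187385095435005
```

View pics/s28.png

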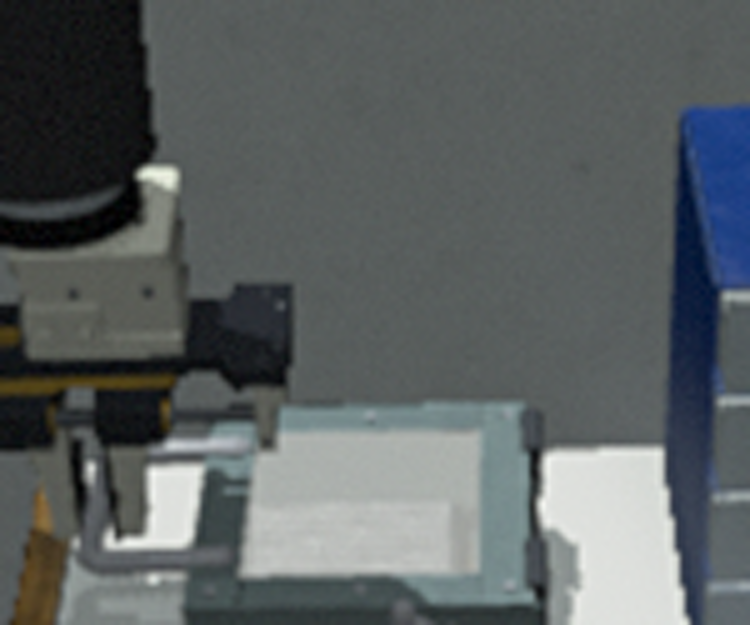

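```bash
python3 - <<'E'
from plant import sensors,cams
from h import *
c=cams.capture("scene"); s=sensors.get_state();print(s["contact_force"],s["tcp_pos"])
crop(c,215,150,335,240,6.6,"pics/s29.png")
E
```

```text
[-4.04407768  8.21927748  2.0957418 ] [ 0.44008238 -0.02303515  0.05276063]
```

View pics/s29.png

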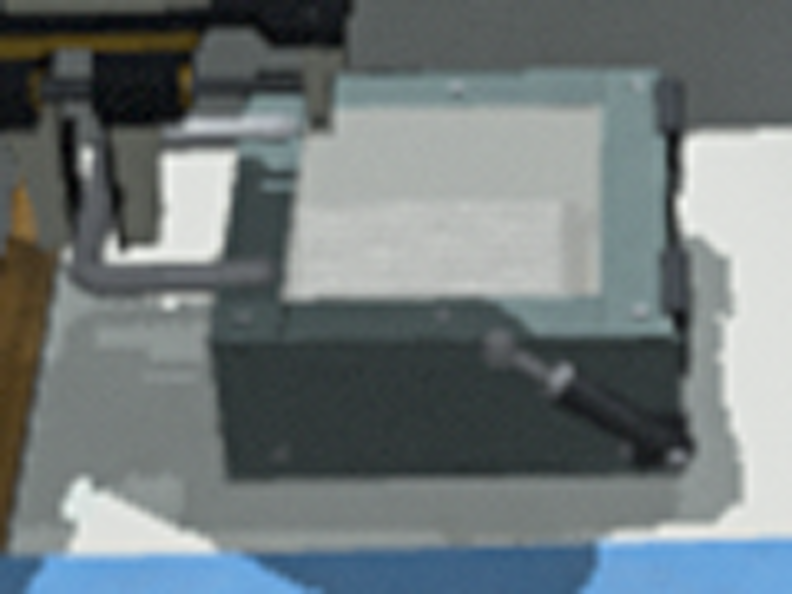

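```bash
python3 -m handwheel '[0,0,0.05,0, 0,-0.03,0.1,0, 0,-0.06,0.12,0, 0,-0.06,0.12,0, 0.05,-0.06,0.12,0, 0.1,-0.06,0.12,0, 0.15,-0.06,0.12,0, 0.15,-0.06,0.12,0, 0.15,-0.06,0.12,0, 0.15,-0.06,0.12,0]'; python3 - <<'E'
from plant import sensors,cams
from h import *
c=cams.capture("scene"); s=sensors.get_state();print(s["gripper_width"],s["contact_force"],s["moment"],s["tcp_pos"])
f=s["contact_force"]; print("ex",f@[.864,-.504,0],"ey",f@[.504,.864,0])
crop(c,215,150,335,240,6.6,"pics/s30.png")
E
```

```text
time_s: 49.25
tcp_pos: [0.4402, -0.0228, 0.0524]
eef_rot: [105.3, 90.0, -104.5]
contact_force: [-6.2, -1.4, 15.1]
gripper_width: 0.0117
0.011741149998914584 [-5.42708237e+00 -1.47477252e-02  1.51223007e+01] [-0.2393799   2.18250464 -0.11102461] [ 0.44015831 -0.02278885  0.05236132]
ex -4.681566311315189 ey -2.747991547329808
```

View pics/s30.png

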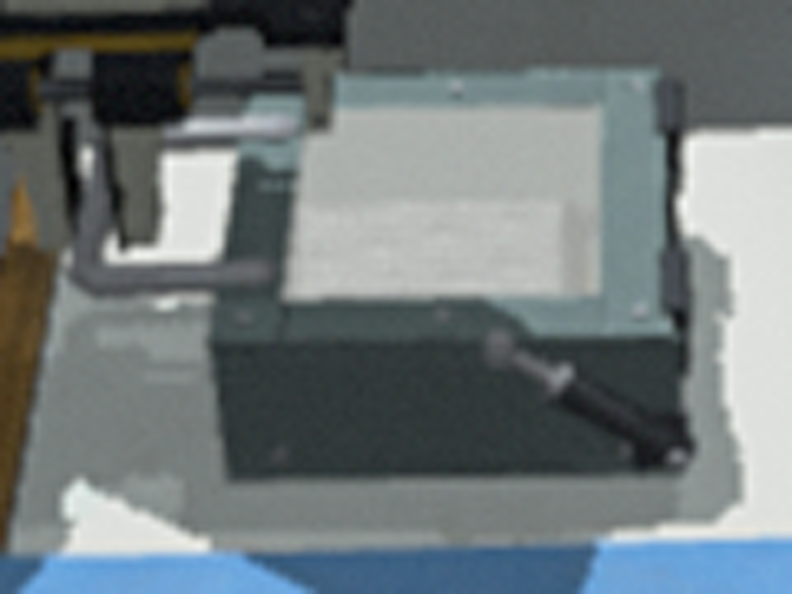

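```bash
python3 -m handwheel '[-0.05,0,0.05,0, -0.1,0,0.1,0, -0.15,0,0.1,0, -0.15,0,0.1,0, -0.15,0,0.1,0, -0.15,0,0.1,0, -0.15,0,0.1,0, -0.15,0,0.1,0, -0.15,0,0.1,0, -0.15,0,0.1,0]' 2.8; python3 - <<'E'
from plant import sensors,cams
from h import *
c=cams.capture("scene"); s=sensors.get_state();print(s["gripper_width"],s["contact_force"],s["moment"],s["tcp_pos"])
crop(c,205,140,325,230,6.6,"pics/s31.png")
E
```

```text
time_s: 50.55
tcp_pos: [0.4395, -0.022, 0.0529]
eef_rot: [0.1, 90.0, 150.3]
contact_force: [0.0, -0.6, 0.1]
gripper_width: 0.028
0.02802686082322329 [ 3.95196157e-01 -3.94244243e-04 -4.25055974e-01] [ 0.05530641  0.03628512 -0.03834398] [ 0.4394703  -0.02201044  0.05297316]
```

View pics/s31.png

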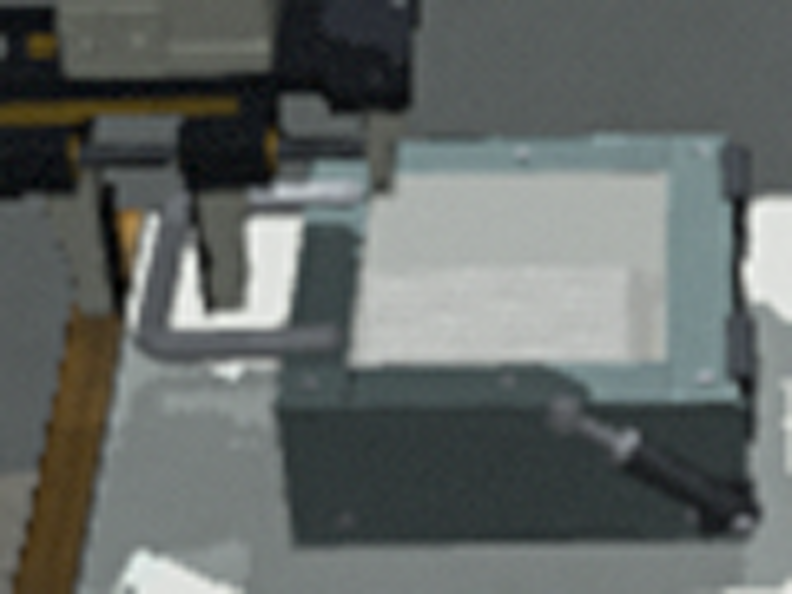

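```bash
python3 -m handwheel '[-0.5,0,0,0, -1.5,0,0,0, -3,0,0,0, -5,0,0,0, -7,0,0,0, -9.5,0,0,0, -12,0,0,0, -14,0,0,0, -15,0,0,0, -15.5,0,0,0]'; python3 - <<'E'
from plant import sensors,cams
from h import *
c=cams.capture("scene"); s=sensors.get_state();print(s["contact_force"],s["tcp_pos"],s["time_s"])
cv2.imwrite("pics/s32.png",c["image"][:,:,::-1])
t=cams.capture("top"); cv2.imwrite("pics/t32.png",t["image"][:,:,::-1])
crop(t,150,110,310,280,3.5,"pics/t32b.png")
E
```

```text
time_s: 51.85
tcp_pos: [0.4394, -0.022, 0.2085]
eef_rot: [-116.4, 90.0, 33.8]
contact_force: [-0.1, -0.1, -0.3]
gripper_width: 0.0283
[-0.90058549  0.88454836  0.23193169] [ 0.43955251 -0.02200832  0.20866511] 51.9
```

View pics/s32.png

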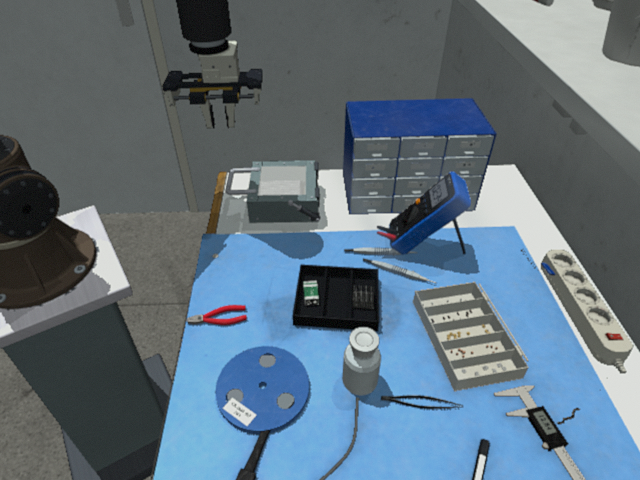

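View pics/t32.png

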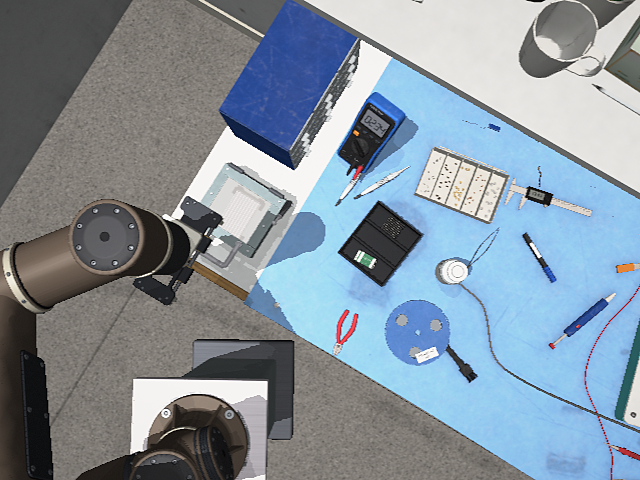

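View pics/t32b.png

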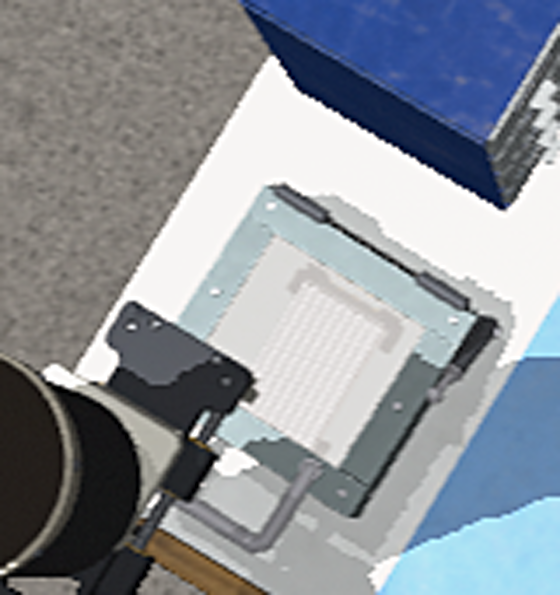

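```bash
python3 - <<'E'
from plant import sensors,cams,workorder
from h import *
c=cams.capture("scene"); t=cams.capture("top"); crop(c,215,155,335,230,6.6,"pics/s33.png")
# near lid front corner / wall heights: bar near elbow
def tri(a,b):
    o1,d1=ray(c,*a);o2,d2=ray(t,*b); d1/=np.linalg.norm(d1);d2/=np.linalg.norm(d2)
    k=np.linalg.lstsq(np.stack([d1,-d2],1),o2-o1,rcond=None)[0]; p,q=o1+k[0]*d1,o2+k[1]*d2; return (p+q)/2,np.linalg.norm(p-q)
S=lambda x,y:(215+x/6.6-.5,150+y/6.6-.5);T=lambda x,y:(150+x/3.5-.5,110+y/3.5-.5)
print(tri(S(85,277),T(260,545)), tri(S(213,325),T(350,513)))
E
```

```text
(array([ 0.41870007, -0.06091987,  0.06611519]), np.float64(0.000795557905585359)) (array([ 0.43997277, -0.12014824,  0.07396101]), np.float64(0.0010059585510225945))
```

View pics/s33.png

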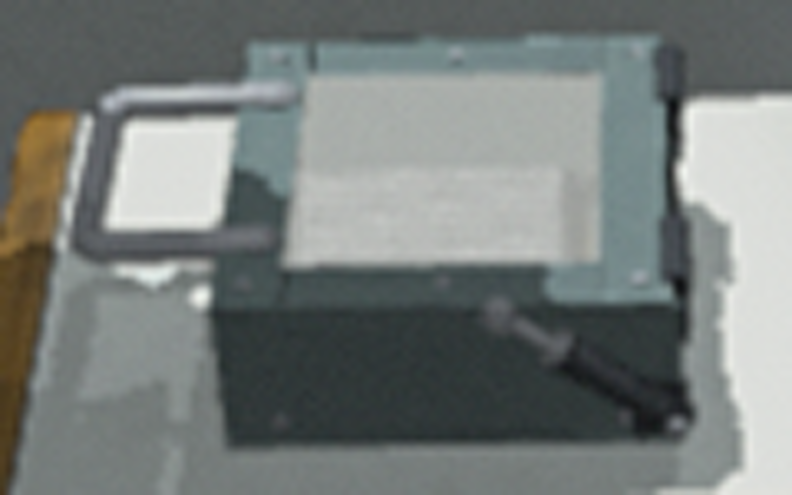

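Seen in two views, the bar is at z = 66 mm, against 67 mm for a shut lid. The lid lies level on the box rim and the gripper is clear of everything.

```bash
python3 - <<'E'
from plant import workorder,sensors
print(workorder.close_job()); print(sensors.get_state()["time_s"])
E
```

```text
the job is handed in; nothing more can be done
None
the job is handed in; nothing more can be done
```

The module is in the box's cradle, fins up with its terminals toward the hinge, and the lid is fully shut. I handed the job in at about 52 s of the 72 s allowed.

- **Laying it flat:** I lifted the module out of the middle bay and stood it on the mat. The tool can only point down, so I tipped it over between the open fingers. It leaned on one finger most of the way down. I could not see the last part of the fall, so it may have slid a little there. It ended flat with its fins up, and I let go and backed off before taking it again.
- **Into the cradle:** On the way down it touched a corner guide (about 8 N sideways). I moved it over by about 2 mm and it went in without being dropped. After I let go, both cameras showed it level inside all four guides.
- **Closing the lid:** I held the bar all the way down at 0.24 rad/s or less. I pressed it against its stop with about 15 N, then let go, and the lid stayed shut.

**Last checks:**
- The bar measured 66 mm high in two views, against 67 mm expected for a shut lid.
- The lid edge meets the box rim, and the module shows through the window.
- By eye, the battery, heat sink, bottle and cutters are where they were.
- The force on the gripper was near zero, with nothing touching.

**Disagreements:**
- With the lid at its stop, the gripper sat about 3 mm higher relative to the bar than when I first gripped it. The bar had probably slipped slightly in the pads.
- The two cameras differed by 1–2 mm on where the cradle was.
- Sideways forces of up to about 9 N built up on the bar during closing because my estimate of the box's angle was about a degree off. I corrected for this as I went.

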